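# Pin the jig rail's bar by feel

## Task

Pin the drilling-jig rail: take the loose locating pin out of its wooden holder, set its tip down gently on the black bar inside the rail's slot and slide it along with a light press, never over 30 N, until it drops into the bar's unmarked blind hole. Then push the pin fully home, upright with its head down on the rail, and let go; leave the other tools and the glue bottle where they are.

Things in the scene. Friction and masses are not known exactly. Their poses are not given: they have to be found in the camera images.
- pin_grip (a point): The loose locating pin, upright, 71 mm long, about 130 g: dark square head 24 x 24 mm, 46 mm tall, on a bright round shank 10 mm across and 25 mm long; the tip tapers to 7 mm over its last 3 mm. This point is the head's centre, 48 mm above the tip, 23 mm above the shoulder (the head's underside). z points up the pin; x, y are square to the head's flat faces.
- pin_tip (a point): Centre of the flat end of the pin's tip, same axes. With the tip on the bar the shoulder is 15 mm above the rail's top; fully home the shoulder rests on the rail's top, the tip 9 mm above the rail's underside, 1 mm short of the hole's floor.
- holder: Fixed wooden block 70 x 70 x 40 mm high on the bench; origin: centre of its underside. At the start the pin stands in the hole at its centre, shoulder on the block's top.
- rail: Fixed rigid aluminium rail on the bench, 70 mm wide (x), 270 mm long (y), 34 mm high (z). Origin: centre of its underside; z up. Its 10 mm thick top has a slot 13 mm wide (x) and 110 mm long (y), centred on the origin.
- slot (a point): Middle of the slot, on the upper face of the black steel bar under it (24 mm above the rail's underside); axes as the rail's. The flat, rigid, clamped bar fills the slot's whole length. On the slot's centre line it has one blind hole, 12 mm across, 16 mm deep, no countersink, somewhere from y = -36 to +36 mm, elsewhere each time, not measured, hard to see.
- screwdriver_grip (a point): Bystander: a screwdriver lying on the bench between robot and rail; point on its handle.
- wrench_grip (a point): Bystander: a wrench lying on the bench between robot and holder; point on its shaft.
- hammer_grip (a point): Bystander: a hammer lying on the bench beyond the rail; point on its handle.
- glue_mid (a point): Bystander: a glue bottle, 56 mm across and 150 mm high, standing beyond the gap between holder and rail; point at its middle.
There are look-alikes about, which are no part of the job. What is meant by the part that bears pin_grip is not yellow, and is the smaller of those in its own colour.

How it is judged:
On the way, in this order (a step that is already met when the one before it is completed fails the run):
1. the pin is lifted clear of its holder (height (world z) of pin_tip above 0.045 m), for 0.1 s.
2. the pin's tip is in the rail's slot, in contact with rail or bar (contact force between pin and rail above 0.3 N and x of pin_tip in the frame of rail between -0.005 and 0.005 m and y of pin_tip in the frame of rail between -0.056 and 0.056 m and z of pin_tip in the frame of rail below 0.028 m), for 0.1 s.
At the end, for the whole second after the job is handed in: The pin stands released in the bar's blind hole, its tip 6 to 11 mm above the rail's underside (home is 9 mm, head on the rail), within 4 mm of the slot's centre line, tilted less than 0.06 rad (z of pin_tip in the frame of rail between 0.006 and 0.011 m and x of pin_tip in the frame of rail between -0.004 and 0.004 m and y of pin_tip in the frame of rail between -0.04 and 0.04 m and angle between pin_grip's own z axis and vertical below 0.06 rad and contact force between the fingers and pin below 0.05 N); the robot touches nothing.
It fails at once if the pin presses on the rail or bar with more than 30 N while its tip is not yet in the hole (contact force between pin and rail above 30 N and z of pin_tip in the frame of rail above 0.018 m).
It fails at once if a bystander (screwdriver, wrench, hammer, glue bottle) is moved by more than 20 mm (distance of any of screwdriver_grip, wrench_grip, hammer_grip, glue_mid from where it was at the start of the episode above 0.02 m).
It also fails if it takes over 64 s, if anything falls off the work surface, if the arm or the gripper's body presses on something with over 40 N, if the wrist force passes 120 N, or if a joint passes its speed limit or range.

## Robot

A 6-joint arm with a two-finger parallel gripper is mounted at the origin on the work surface. World frame = base frame: x ahead of the robot, y to its left, z up, the work surface at z = 0. Lengths are in m, angles in rad, forces in N, time in s.
With the tool pointing down it reaches from about 0.35 to 0.85 m from the base axis. Payload 8.1 kg.
Tool frame: the origin (TCP) lies midway between the tips of the shut fingers; the grasp point (between the pads) lies 19 mm behind it (robot.tcp_to_grasp is the distance from the TCP to the grasp point, in m); z points along the fingers, y is the direction in which the jaws open and shut (so a half turn about z gives the same grasp; the last joint's range is limited). The gripper opens to 93 mm and grips with 3 to 60 N. Pads are 15 mm wide; open, the fingers measure 128 mm over their backs; the gripper's body (75 mm by 188 mm) begins 65 mm behind the grasp point.
Start: joints at [-1.431, 0.13, 1.488, -0, 1.523, -0.085], TCP at [0.134, -0.585, 0.188] pointing down, gripper open.
Joint ranges: [-2.96, 2.96], [-0.89, 2.26], [0.02, 2.5], [-1.34, 4.48], [0, 2.73], [-2.66, 2.66]. Speed limits (rad/s): [2.39, 2.39, 2.79, 3.14, 3.14, 3.14].

## Interface

Orientations are given as a rotation vector (axis times angle).
In Python, from plant import robot gives the robot as it stands.
- The arm moves only by the tool send_rows, never from a script. Its argument "series" is a list of rows, each an object of numbers: "wx", "wy", "wz": the turn, a rotation vector about the world's x, y, z in rad; "dx", "dy", "dz": the shift along the world's x, y, z in cm; "fingers": the closure in counts, from 0 (fully open) to 255 (shut). In form: [{"wx": .., "wy": .., "wz": .., "dx": .., "dy": .., "dz": .., "fingers": ..}, ...]. A call has 1 to 20 rows; each row shifts and turns the pose as measured when the row begins; what a row does not reach is not made up. A row lasts 1/12 s, in which the tool goes at most 41.7 mm and 7.16 degrees, less where a joint would pass 70% of its speed; a pose out of reach is approached as far as the arm can. A call is refused whole if a number of a shift passes 4.17 or a number of a turn 0.125, either way. A call with a gripper value outside its range is refused whole. The fingers move at their own pace and stop on an object; "newtons" is the grip in N (left out, the last holds). Time passes only in rows, so rows that do not move let the fingers close. It gives the time, the measured TCP pose, the force and the opening at its end, in the units of the state.
- robot.read_state(): the state, without advancing time (a new reading comes with each control period).
- robot.read_camera(name): name is "scene" or "top"; returns the picture (420x560x3 uint8, red, green, blue); there is no depth.
- robot.camera_info(name): a dict with "intrinsics" (3x3 intrinsics, pixels), "k1" (the pictures are not rectified: a ray, as slopes to the right and down, at radius r is drawn at 1 + k1 r^2 times it, then the intrinsics apply), "extrinsics" (4x4, takes a point from world to camera coordinates). Camera axes: x right, y up, looking along -z (the intrinsics and any distortion apply to the point x, -y, -z); pixel columns grow to the right and rows downward; lengths in m; the calibration is good to about 2 mm. A picture is of the moment at which its call begins. camera_info takes no time and is no camera call.
- robot.close_job(): hands the job in, once; it reports no verdict.
The state is a dict: "t": time; "q": joint angles; "dq": joint speeds; "joint_torque": joint torques, N m; "tool_pos": TCP position; "orientation": TCP orientation; "force": force on the tool from outside, world axes, zero at the start; "wrist_torque": the same for the moment, N m; "opening": finger opening in m.
Only numpy, scipy, OpenCV 4.12 (cv2) and the standard library are available. Lean on these libraries where they do the work, as an engineer would, in place of code of your own. Each camera call takes 0.05 s, during which the arm holds its last target.

## Working session

There is one attempt and no reset: what is moved stays moved. The work goes in short steps, Python scripts to look and compute and a tool call to move; the robot and the scene stay as the last step left them, time stands still between calls to the robot, and variables do not carry over. Pictures are saved under pics/ and viewed, and the job is handed in when it is done.

Besides the shell and the picture viewer there is one more tool, called after ">>>" as a command line: name --argument value ..., lists and objects as JSON in quotes. send_rows: Moves the arm, as the interface text tells. Its arguments: {"type":"object","properties":{"series":{"type":"array","items":{"type":"object","properties":{"wx":{"type":"number"},"wy":{"type":"number"},"wz":{"type":"number"},"dx":{"type":"number"},"dy":{"type":"number"},"dz":{"type":"number"},"fingers":{"type":"number"}}}},"newtons":{"type":"number"}},"required":["series"]}

```bash
mkdir -p pics; ls; python3 - <<'E'
from plant import robot
import cv2
for n in("scene","top"):
    im=robot.read_camera(n); cv2.imwrite(f"pics/{n}0.png",im[:,:,::-1])
    print(robot.camera_info(n))
print(robot.read_state())
E
```

```text
pics
{'intrinsics': array([[417.50070709,   0.        , 277.78128451],
       [  0.        , 417.50070709, 203.35696114],
       [  0.        ,   0.        ,   1.        ]]), 'k1': -0.04596086950305063, 'extrinsics': array([[ 0.06571778,  0.9977218 , -0.01524395,  0.01604775],
       [-0.84196225,  0.06364413,  0.53576954,  0.43113437],
       [ 0.53551914, -0.02237475,  0.84422664, -1.18739464],
       [ 0.        ,  0.        ,  0.        ,  1.        ]])}
{'intrinsics': array([[442.78659707,   0.        , 274.65578735],
       [  0.        , 442.78659707, 213.48507471],
       [  0.        ,   0.        ,   1.        ]]), 'k1': 0.023548422660466455, 'extrinsics': array([[-0.00570613, -0.99996942, -0.00534733, -0.05356057],
       [ 0.98766571, -0.0064725 ,  0.15644346, -0.60203621],
       [-0.15647329, -0.00438869,  0.98767244, -0.9461377 ],
       [ 0.        ,  0.        ,  0.        ,  1.        ]])}
{'t': 0.1, 'q': array([-1.43144354e+00,  1.31064159e-01,  1.48917854e+00, -3.02632408e-05,
        1.52300644e+00, -8.53809585e-02]), 'dq': array([ 0.00040727, -0.00239853, -0.00288314,  0.00011612,  0.00129309,
        0.00061214]), 'joint_torque': array([-2.57375204e-04, -5.61343610e+01, -4.93100095e+01,  7.69166811e-02,
        2.90964375e-02, -5.04995853e-05]), 'tool_pos': array([ 0.13364947, -0.58434076,  0.18710074]), 'orientation': array([-3.12013525e+00, -3.52085247e-01,  1.17611200e-04]), 'force': array([ 0.16386066, -0.71899457, -0.95491365]), 'wrist_torque': array([-0.00035652,  0.0175652 ,  0.01434884]), 'opening': 0.09302748662228903}
```

View pics/scene0.png

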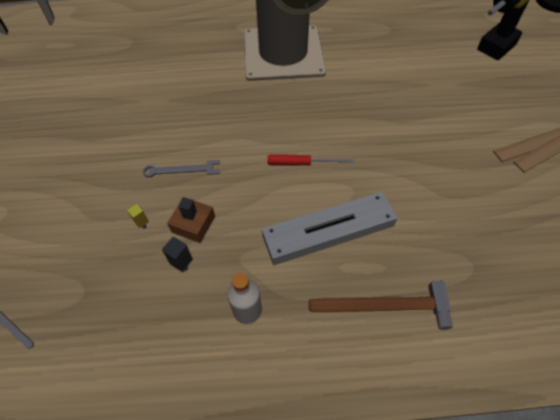

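View pics/top0.png

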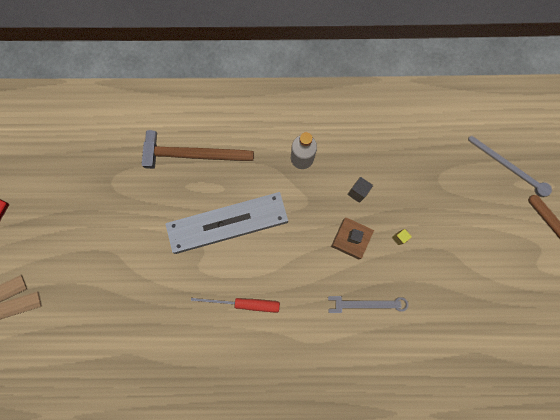

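The pin in its holder is at top (356,237) and scene (188,207). The larger dark block (360,189) and the yellow one (403,237) are look-alikes. The rail is centred near top (227,222), with its slot there. Next I'll enlarge the crops.

```bash
cat > h.py <<'E'
import numpy as np, cv2
from plant import robot
def ray(n,uv):
    c=robot.camera_info(n);K=c["intrinsics"];E=c["extrinsics"]
    p=np.linalg.inv(K)@np.array([uv[0],uv[1],1.]);d=p[:2].copy();u=d.copy()
    for _ in range(20): u=d/(1+c["k1"]*(u@u))
    v=E[:3,:3].T@np.array([u[0],-u[1],-1.]); o=-E[:3,:3].T@E[:3,3]
    return o,v/np.linalg.norm(v)
def onz(n,uv,z):
    o,v=ray(n,uv); return o+v*(z-o[2])/v[2]
def proj(n,P):
    c=robot.camera_info(n);K=c["intrinsics"];E=c["extrinsics"]
    q=E[:3,:3]@np.asarray(P,float)+E[:3,3]; s=np.array([q[0],-q[1]])/-q[2]
    s=s*(1+c["k1"]*(s@s)); return (K@np.array([s[0],s[1],1]))[:2]
E
python3 - <<'E'
import cv2
t=cv2.imread("pics/top0.png");s=cv2.imread("pics/scene0.png")
cv2.imwrite("pics/c1.png",cv2.resize(t[180:265,160:300],None,fx=5.6,fy=5.6,interpolation=2))
cv2.imwrite("pics/c2.png",cv2.resize(t[165:275,320:420],None,fx=5,fy=5,interpolation=2))
cv2.imwrite("pics/c3.png",cv2.resize(s[180:275,255:405],None,fx=5,fy=5,interpolation=2))
cv2.imwrite("pics/c4.png",cv2.resize(s[185:280,120:225],None,fx=5,fy=5,interpolation=2))
E
```

```text
(no output)
```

View pics/c1.png

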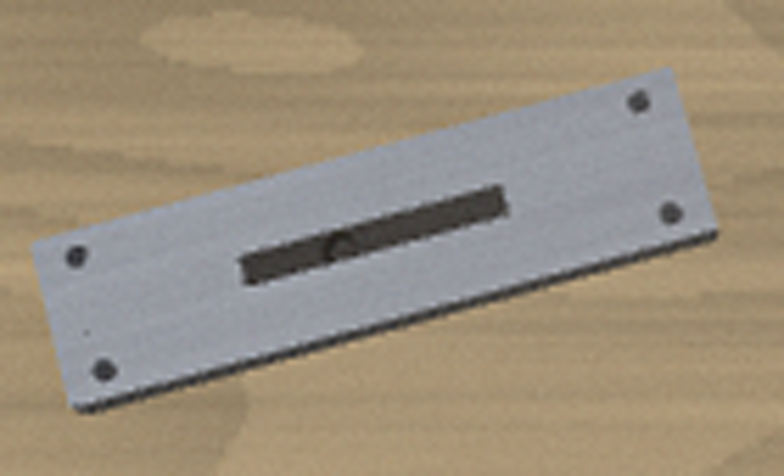

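View pics/c2.png

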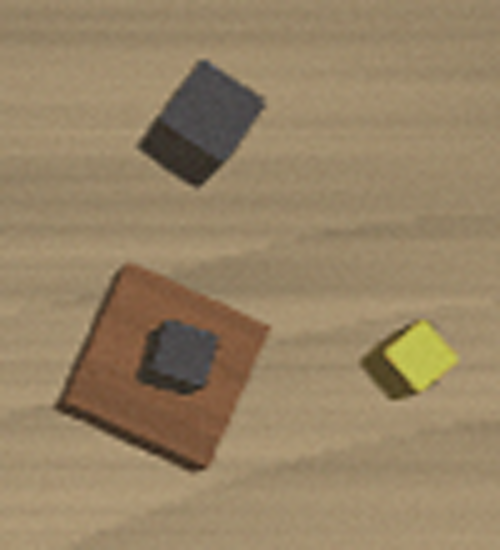

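View pics/c3.png

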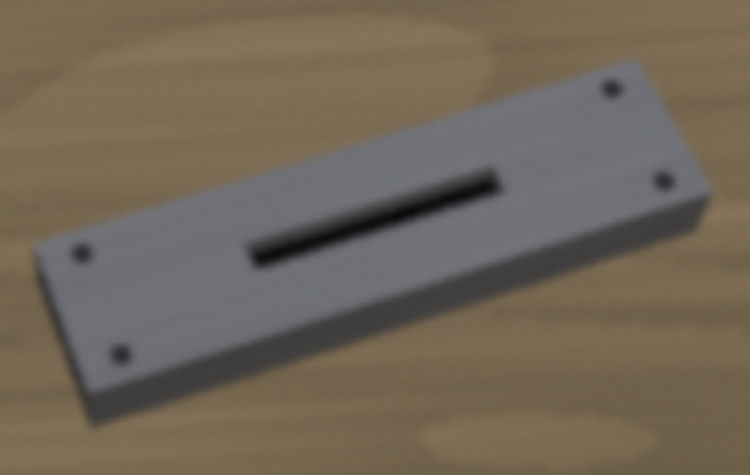

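View pics/c4.png

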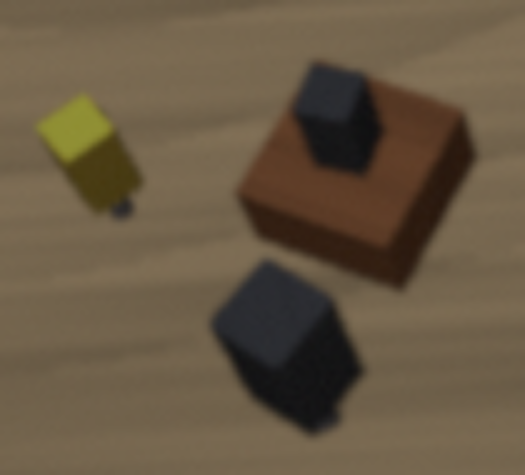

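The top view shows a faint dark circle in the slot at about top (221,224), which is a hint of the hole. The pin is the small dark head on the holder. Next I'll measure poses with masks.

```bash
cat > m.py <<'E'
from h import *
def rect(mask,off):
    cs,_=cv2.findContours(mask,cv2.RETR_EXTERNAL,cv2.CHAIN_APPROX_NONE)
    c=max(cs,key=cv2.contourArea); return cv2.contourArea(c),c.reshape(-1,2)+off
def fit(n,c,z):
    P=np.array([onz(n,p,z)[:2] for p in c])*1000
    r=cv2.minAreaRect(P.astype(np.float32)); return r
t=cv2.imread("pics/top0.png").astype(int);s=cv2.imread("pics/scene0.png").astype(int)
for n,im,(x0,y0,x1,y1),hx in (("top",t,(160,185,295,260),0),("scene",s,(258,190,402,265),0)):
    I=im[y0:y1,x0:x1]; sat=I[:,:,0]-I[:,:,2]; v=I.max(2)
    m=((sat>-8)&(v>95 if n=="top" else (sat>-8)&(v>75))).astype(np.uint8)*255
    cv2.imwrite(f"pics/m_{n}.png",cv2.resize(m,None,fx=5,fy=5,interpolation=0))
    a,c=rect(m,(x0,y0)); print(n,"rail",a,fit(n,c,.034))
    full=np.zeros(m.shape,np.uint8); cv2.drawContours(full,[c-np.array([x0,y0])],-1,255,-1)
    # slot: inner, largest hole
    inner=cv2.bitwise_and(full,255-m)
    cs,_=cv2.findContours(inner,cv2.RETR_EXTERNAL,cv2.CHAIN_APPROX_NONE)
    k=max(cs,key=cv2.contourArea).reshape(-1,2)+(x0,y0); print(n,"slot",fit(n,k,.034))
# holder top
for n,im,(x0,y0,x1,y1) in (("top",t,(325,212,380,265)),("scene",s,(160,192,220,245))):
    I=im[y0:y1,x0:x1]; print(n)
    v=I.max(2); d=I[:,:,2]-I[:,:,0]
    h=((d>28)&(I[:,:,1]<I[:,:,2]*0.78)&(v>65)).astype(np.uint8)*255
    k=((d<18)&(v>40 if n=="top" else (d<18)&(v>28))).astype(np.uint8)*255
    cv2.imwrite(f"pics/mh_{n}.png",cv2.resize(np.hstack([h,k]),None,fx=6,fy=6,interpolation=0))
    a,c=rect(h,(x0,y0)); print("holder",a,fit(n,c,.04))
    a,c=rect(k,(x0,y0)); print("head",a,fit(n,c,.086))
E
python3 m.py; python3 -c "
import cv2
" ; python3 - <<'E'
import cv2,numpy as np
ims=[cv2.imread(f"pics/{x}.png") for x in("m_top","m_scene","mh_top","mh_scene")]
W=740;C=np.zeros((1400,W,3),np.uint8);y=0
for i in ims:
    i=cv2.resize(i,None,fx=.55,fy=.55); C[y:y+i.shape[0],:i.shape[1]]=i;C[y+i.shape[0]]=128;y+=i.shape[0]+2
cv2.imwrite("pics/mm.png",cv2.resize(C[:y],None,fx=.8,fy=.8))
E
```

```text
top rail 3486.0 ((585.4805297851562, 52.601890563964844), (70.01568603515625, 268.665771484375), 15.242805480957031)
top slot ((585.9476928710938, 52.770530700683594), (11.891300201416016, 108.5606689453125), 15.2286958694458)
scene rail 3887.0 ((586.4108276367188, 51.248268127441406), (70.67970275878906, 269.8946838378906), 15.294639587402344)
scene slot ((585.7685546875, 51.504154205322266), (11.205799102783203, 107.2255859375), 15.160953521728516)
top
holder 949.0 ((546.4672241210938, -230.97898864746094), (70.72085571289062, 73.64976501464844), 64.3203353881836)
head 139.5 ((545.7232666015625, -229.46630859375), (26.71649742126465, 28.575613021850586), 72.42552185058594)
scene
holder 621.5 ((549.022705078125, -233.0013427734375), (71.12606811523438, 71.86830139160156), 65.0451431274414)
head 108.0 ((553.71875, -232.1380157470703), (25.855424880981445, 32.74241638183594), 72.70492553710938)
```

View pics/mm.png

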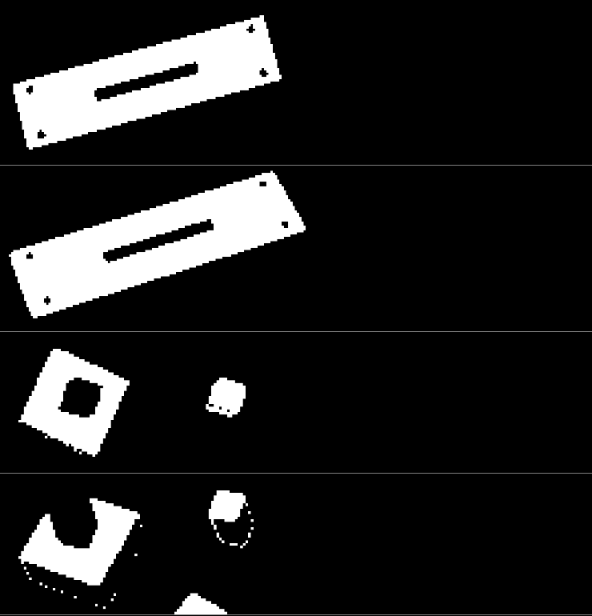

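```bash
python3 - <<'E'
from h import *
t=cv2.imread("pics/top0.png");s=cv2.imread("pics/scene0.png")
cv2.imwrite("pics/d1.png",np.clip(cv2.resize(t[225:252,342:370],None,fx=20,fy=20,interpolation=cv2.INTER_CUBIC).astype(int)*2,0,255))
cv2.imwrite("pics/d2.png",np.clip(cv2.resize(s[192:224,174:202],None,fx=18,fy=18,interpolation=cv2.INTER_CUBIC).astype(int)*2.5,0,255))
E
```

```text
[ WARN:0@0.545] global loadsave.cpp:1063 imwrite_ Unsupported depth image for selected encoder is fallbacked to CV_8U.
```

View pics/d1.png

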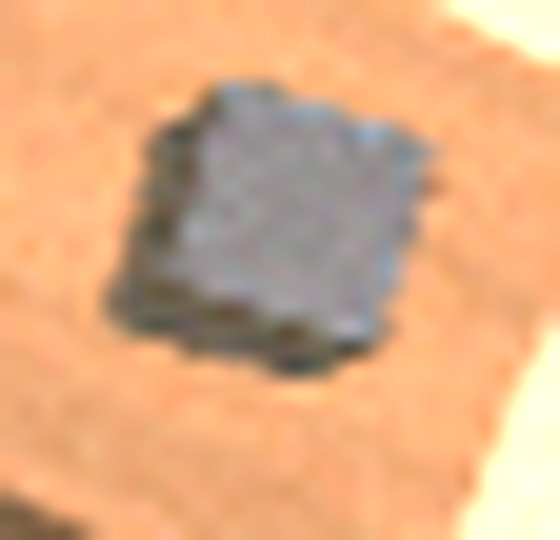

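View pics/d2.png

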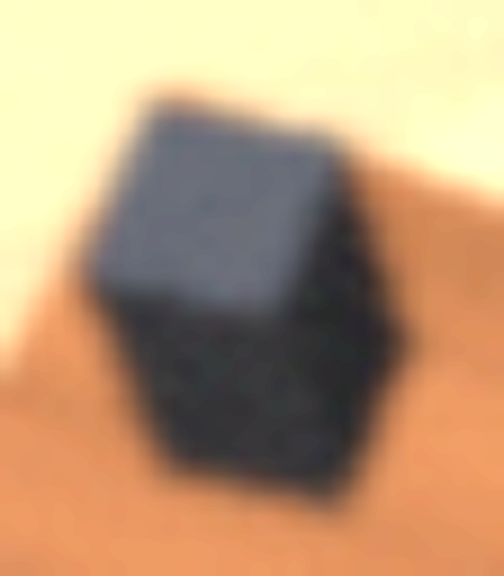

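```bash
python3 - <<'E'
from h import *
A=[("top",[(215,88),(427,150),(385,335),(175,272)],20,(342,225)),("scene",[(155,98),(338,140),(278,312),(92,270)],18,(174,192))]
for n,c,f,o in A:
    P=np.array([onz(n,((x+.5)/f-.5+o[0],(y+.5)/f-.5+o[1]),.086)[:2] for x,y in c])*1000
    print(n,P.round(1),P.mean(0).round(1)); 
    for i in range(4):
        e=P[(i+1)%4]-P[i]; print(np.linalg.norm(e).round(1),np.degrees(np.arctan2(e[1],e[0])).round(1)%90)
# hole
h=onz("top",((342.5)/5.6-.5+160,(248.5)/5.6-.5+180),.024);print("hole",h)
a=np.radians(15.24);R=np.array([[np.cos(a),-np.sin(a)],[np.sin(a),np.cos(a)]])
print("in rail",R.T@(h[:2]-[.5858,.0521])*1000)
for b in("wrench","x"):pass
print(onz("scene",(241,276),.15),onz("top",(303,158),.1),robot.camera_info("top")["k1"])
E
```

```text
top [[ 561.  -223.3]
 [ 554.2 -245.7]
 [ 534.4 -240.5]
 [ 541.3 -218.4]] [ 547.7 -231.9]
23.4 73.1
20.4 75.30000000000001
23.1 72.7
20.3 76.0
scene [[ 533.7 -239.5]
 [ 540.8 -219. ]
 [ 562.5 -224.6]
 [ 555.6 -245.1]] [ 548.1 -232. ]
21.6 70.9
22.4 75.7
21.6 71.4
22.6 75.69999999999999
hole [0.58211211 0.0665746  0.024     ]
in rail [ 0.2466384  14.93497941]
[ 0.73582388 -0.12099437  0.15      ] [ 0.71450213 -0.11951351  0.1       ] 0.023548422660466455
```

Two views agree: pin at (0.548, -0.232) with head yaw about 74°. The rail is at (0.586, 0.052) with yaw 15.2°, and the hole hint is near rail y = +15 mm. I'm moving above the pin with the jaws half closed, so they clear the look-alikes.

>>> send_rows --series '[{"dx": 2.9, "dy": 2.5, "wz": -0.05, "fingers": 110}, {"dx": 2.9, "dy": 2.5, "wz": -0.05, "fingers": 110}, {"dx": 2.9, "dy": 2.5, "wz": -0.05, "fingers": 110}, {"dx": 2.9, "dy": 2.5, "wz": -0.05, "fingers": 110}, {"dx": 2.9, "dy": 2.5, "wz": -0.05, "fingers": 110}, {"dx": 2.9, "dy": 2.5, "wz": -0.05, "fingers": 110}, {"dx": 2.9, "dy": 2.5, "wz": -0.05, "fingers": 110}, {"dx": 2.9, "dy": 2.5, "wz": -0.05, "fingers": 110}, {"dx": 2.9, "dy": 2.5, "wz": -0.05, "fingers": 110}, {"dx": 2.9, "dy": 2.5, "wz": -0.05, "fingers": 110}, {"dx": 2.9, "dy": 2.5, "fingers": 110}, {"dx": 2.9, "dy": 2.5, "fingers": 110}, {"dx": 0, "dy": 0, "fingers": 110}]' --newtons 40

```text
schema error: expected keys wx, wy, wz, dx, dy, dz, fingers
```

```bash
cat > st.py <<'E'
from h import *
from scipy.spatial.transform import Rotation as Ro
s=robot.read_state();R=Ro.from_rotvec(s["orientation"]).as_matrix()
print("t",round(s["t"],2),"pos",(s["tool_pos"]*1000).round(2),"F",s["force"].round(2),"open",round(s["opening"]*1000,1),"yaw_y",np.degrees(np.arctan2(R[1,1],R[0,1])).round(2)%180,"z",R[:,2].round(4),"T",s["wrist_torque"].round(2),"q",s["q"].round(2))
E
python3 st.py
```

```text
t 0.1 pos [ 133.65 -584.34  187.1 ] F [ 0.16 -0.72 -0.95] open 93.0 yaw_y 102.88 z [-3.0e-04  1.6e-03 -1.0e+00] T [-0.    0.02  0.01] q [-1.43  0.13  1.49 -0.    1.52 -0.09]
```

>>> send_rows --series '[{"wx": 0, "wy": 0, "wz": -0.05, "dx": 2.9, "dy": 2.5, "dz": 0, "fingers": 110}, {"wx": 0, "wy": 0, "wz": -0.05, "dx": 2.9, "dy": 2.5, "dz": 0, "fingers": 110}, {"wx": 0, "wy": 0, "wz": -0.05, "dx": 2.9, "dy": 2.5, "dz": 0, "fingers": 110}, {"wx": 0, "wy": 0, "wz": -0.05, "dx": 2.9, "dy": 2.5, "dz": 0, "fingers": 110}, {"wx": 0, "wy": 0, "wz": -0.05, "dx": 2.9, "dy": 2.5, "dz": 0, "fingers": 110}, {"wx": 0, "wy": 0, "wz": -0.05, "dx": 2.9, "dy": 2.5, "dz": 0, "fingers": 110}, {"wx": 0, "wy": 0, "wz": -0.05, "dx": 2.9, "dy": 2.5, "dz": 0, "fingers": 110}, {"wx": 0, "wy": 0, "wz": -0.05, "dx": 2.9, "dy": 2.5, "dz": 0, "fingers": 110}, {"wx": 0, "wy": 0, "wz": -0.05, "dx": 2.9, "dy": 2.5, "dz": 0, "fingers": 110}, {"wx": 0, "wy": 0, "wz": -0.05, "dx": 2.9, "dy": 2.5, "dz": 0, "fingers": 110}, {"wx": 0, "wy": 0, "wz": 0, "dx": 2.9, "dy": 2.5, "dz": 0, "fingers": 110}, {"wx": 0, "wy": 0, "wz": 0, "dx": 2.9, "dy": 2.5, "dz": 0, "fingers": 110}, {"wx": 0, "wy": 0, "wz": 0, "dx": 0, "dy": 0, "dz": 0, "fingers": 110}]' --newtons 40

```text
t: 1.18
tool_pos: [0.4887, -0.2649, 0.18]
orientation: [-3.093, 0.483, 0.007]
force: [0.5, -0.3, -0.2]
opening: 0.0528
```

```bash
python3 st.py
```

```text
t 1.18 pos [ 488.75 -264.87  180.03] F [ 0.54 -0.35 -0.24] open 52.8 yaw_y 72.25 z [-0.0027  0.012  -0.9999] T [ 0.01 -0.01 -0.  ] q [-0.6   0.02  1.61  0.01  1.51  1.28]
```

>>> send_rows --series '[{"wx": -0.012, "wy": -0.003, "wz": 0.03, "dx": 3, "dy": 1.65, "dz": 0, "fingers": 110}, {"wx": 0, "wy": 0, "wz": 0, "dx": 2.5, "dy": 1.4, "dz": -1, "fingers": 110}, {"wx": 0, "wy": 0, "wz": 0, "dx": 0.4, "dy": 0.2, "dz": -1, "fingers": 110}, {"wx": 0, "wy": 0, "wz": 0, "dx": 0, "dy": 0, "dz": -2, "fingers": 110}, {"wx": 0, "wy": 0, "wz": 0, "dx": 0, "dy": 0, "dz": -1, "fingers": 110}, {"wx": 0, "wy": 0, "wz": 0, "dx": 0, "dy": 0, "dz": 0, "fingers": 110}]'

```text
t: 1.68
tool_pos: [0.5499, -0.2282, 0.1258]
orientation: [3.112, -0.427, -0.005]
force: [0.1, -1.1, 0.6]
opening: 0.0529
```

```bash
python3 st.py
```

```text
t 1.68 pos [ 549.95 -228.17  125.84] F [ 0.12 -1.13  0.6 ] open 52.9 yaw_y 74.37 z [-0.0029  0.     -1.    ] T [ 0.05  0.03 -0.02] q [-0.48  0.16  1.57 -0.    1.41  1.37]
```

>>> send_rows --series '[{"wx": 0, "wy": -0.003, "wz": -0.006, "dx": -0.2, "dy": -0.38, "dz": -1, "fingers": 110}, {"wx": 0, "wy": 0, "wz": 0, "dx": 0, "dy": 0, "dz": -0.5, "fingers": 110}, {"wx": 0, "wy": 0, "wz": 0, "dx": 0, "dy": 0, "dz": 0, "fingers": 110}]'

```text
t: 1.93
tool_pos: [0.5456, -0.2338, 0.1094]
orientation: [-3.11, 0.441, 0.003]
force: [-0.4, -0.4, 1.2]
opening: 0.0529
```

```bash
python3 st.py;python3 - <<'E'
from h import *
for n in("top","scene"):
    im=robot.read_camera(n)[:,:,::-1]; 
    u,v=proj(n,[.548,-.232,.08]).astype(int)
    cv2.imwrite(f"pics/g_{n}.png",cv2.resize(im[v-50:v+50,u-60:u+60],None,fx=6,fy=6,interpolation=2))
E
```

```text
t 1.93 pos [ 545.65 -233.79  109.36] F [-0.43 -0.4   1.16] open 52.9 yaw_y 73.86 z [-1.6e-03  4.0e-04 -1.0e+00] T [ 0.03 -0.01 -0.03] q [-0.49  0.16  1.6  -0.    1.38  1.36]
```

View pics/g_top.png

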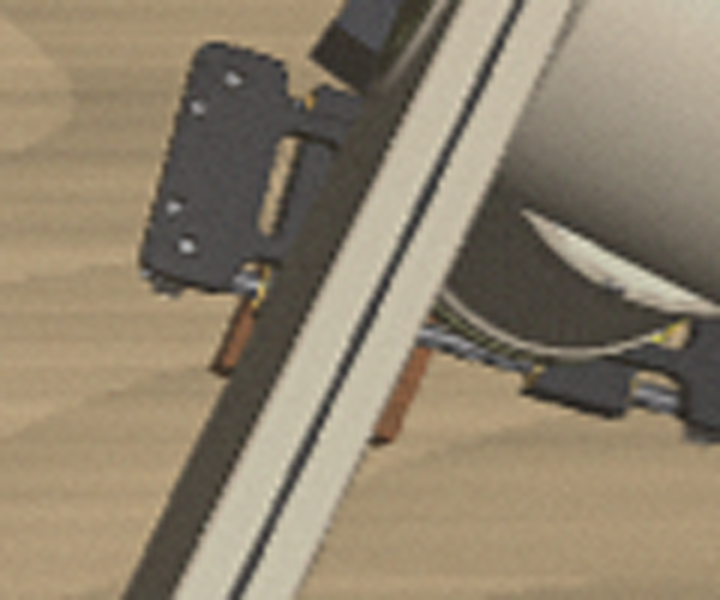

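View pics/g_scene.png

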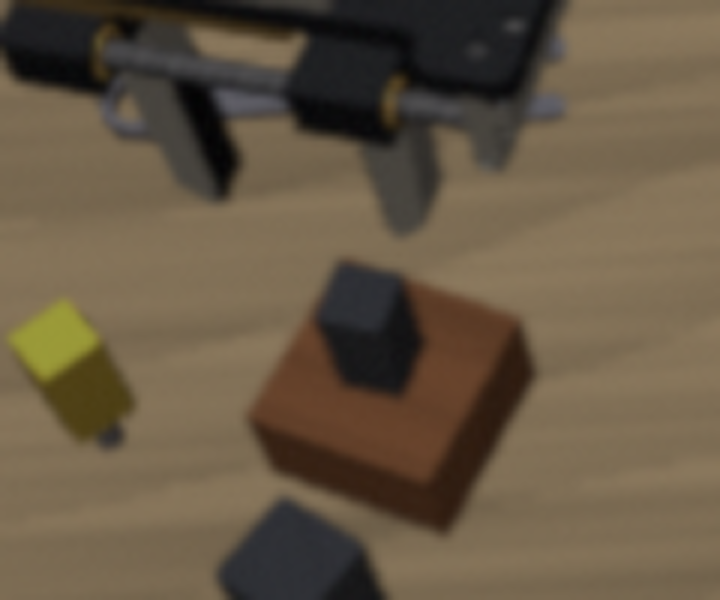

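```bash
python3 - <<'E'
from h import *
u,v=proj("scene",[.548,-.232,.08]).astype(int)
d=np.array([np.cos(np.radians(73.9)),np.sin(np.radians(73.9)),0])
for P in ([.5456,-.2338,.1094],[.548,-.232,.086]):
    print((proj("scene",P)-[u-60,v-50])*6)
for s in(1,-1): print((proj("scene",np.array([.5456,-.2338,.1094])+s*.0265*d)-[u-60,v-50])*6)
E
```

```text
[337.26396432 247.60354709]
[357.2411735  292.92681412]
[415.9631245 261.7449197]
[259.38586965 233.60454811]
```

```bash
python3 st.py;python3 - <<'E'
from h import *
s=robot.read_state();R=cv2.Rodrigues(s["orientation"])[0];T=s["tool_pos"]
im=robot.read_camera("scene")[:,:,::-1]; 
u,v=proj("scene",[.548,-.232,.11]).astype(int)
I=np.clip(cv2.resize(im[v-30:v+30,u-40:u+40],None,fx=10,fy=10,interpolation=2)*1.8,0,255).astype(np.uint8)
o=s["opening"]/2
for sy in(1,-1):
  for sx in(-.0075,.0075):
    for z in(0,-.03):
      p=(proj("scene",T+R@[sx,sy*o,z])-[u-40,v-30]+.5)*10
      cv2.circle(I,tuple(int(x) for x in p),4,(0,0,255) if z==0 else (0,255,0),-1)
cv2.imwrite("pics/g2.png",I)
E
```

```text
t 2.03 pos [ 546.18 -233.94  110.43] F [-0.42  0.05  0.35] open 52.6 yaw_y 73.87 z [-6.e-04 -2.e-04 -1.e+00] T [ 0.09 -0.01 -0.02] q [-0.49  0.16  1.6  -0.    1.38  1.36]
```

View pics/g2.png

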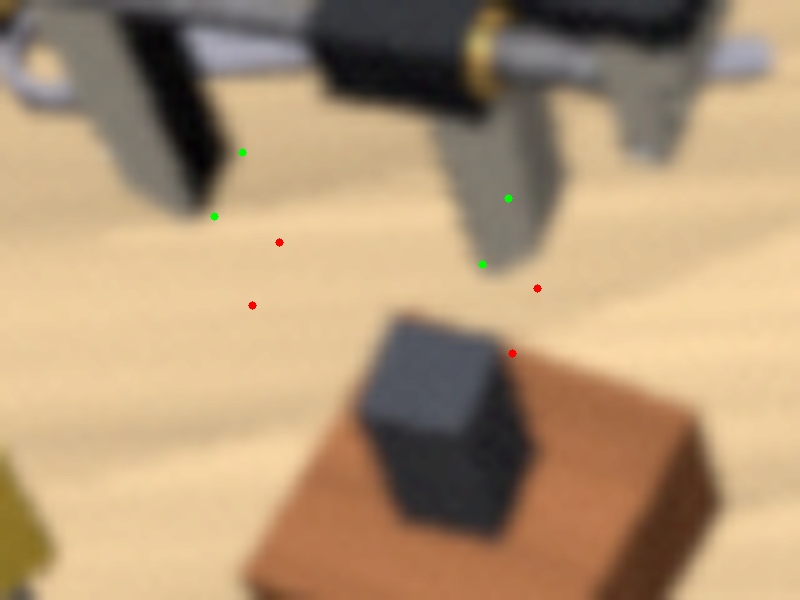

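The fingertips appear about 25–28 mm above the reported TCP. I'll close the fingers in the air and compare, since the TCP is defined for shut fingers.

>>> send_rows --series '[{"wx": 0, "wy": 0, "wz": 0, "dx": 0, "dy": 0, "dz": 1, "fingers": 255}, {"wx": 0, "wy": 0, "wz": 0, "dx": 0, "dy": 0, "dz": 0.5, "fingers": 255}, {"wx": 0, "wy": 0, "wz": 0, "dx": 0, "dy": 0, "dz": 0, "fingers": 255}, {"wx": 0, "wy": 0, "wz": 0, "dx": 0, "dy": 0, "dz": 0, "fingers": 255}, {"wx": 0, "wy": 0, "wz": 0, "dx": 0, "dy": 0, "dz": 0, "fingers": 255}, {"wx": 0, "wy": 0, "wz": 0, "dx": 0, "dy": 0, "dz": 0, "fingers": 255}, {"wx": 0, "wy": 0, "wz": 0, "dx": 0, "dy": 0, "dz": 0, "fingers": 255}]'

```text
t: 2.67
tool_pos: [0.549, -0.2353, 0.1323]
orientation: [3.108, -0.44, 0.011]
force: [-0.1, -0.3, 1.2]
opening: 0.0107
```

```bash
python3 st.py;cat > ov.py <<'E'
import sys
from h import *
s=robot.read_state();R=cv2.Rodrigues(s["orientation"])[0];T=s["tool_pos"]
im=robot.read_camera("scene")[:,:,::-1]; 
u,v=proj("scene",T+[0,0,0.0]).astype(int)
I=np.clip(cv2.resize(im[v-30:v+30,u-40:u+40],None,fx=10,fy=10,interpolation=2)*1.8,0,255).astype(np.uint8)
o=s["opening"]/2
for sy in(1,-1):
  for sx in(-.0075,.0075):
    for z in(0,-.03):
      p=(proj("scene",T+R@[sx,sy*o,z])-[u-40,v-30]+.5)*10
      cv2.circle(I,tuple(int(x) for x in p),4,(0,0,255) if z==0 else (0,255,0),-1)
cv2.imwrite(sys.argv[1],I)
E
python3 ov.py pics/g3.png
```

```text
t 2.67 pos [ 549.01 -235.31  132.33] F [-0.08 -0.34  1.19] open 10.7 yaw_y 73.88 z [ 0.0067 -0.004  -1.    ] T [ 0.05 -0.01  0.02] q [-0.49  0.15  1.57 -0.    1.41  1.36]
```

View pics/g3.png

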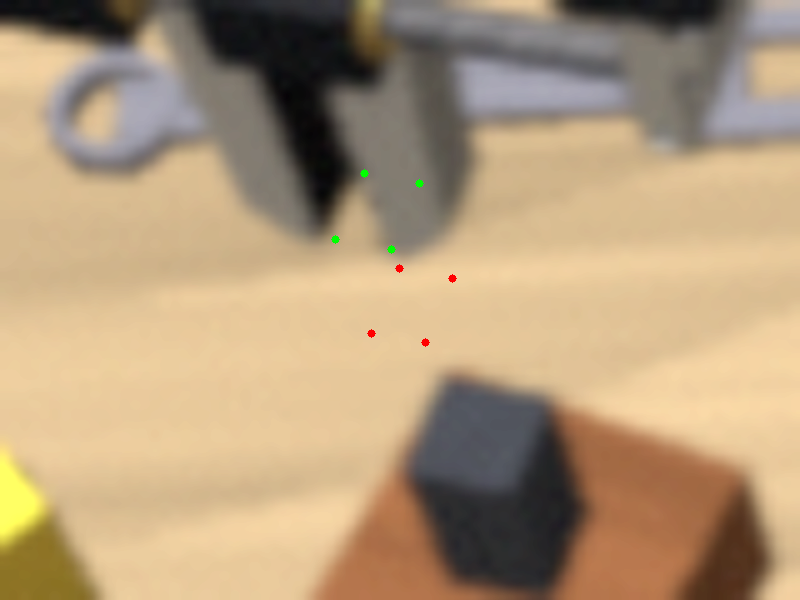

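```bash
python3 - <<'E'
from h import *
s=robot.read_state();R=cv2.Rodrigues(s["orientation"])[0];T=s["tool_pos"]
for n,f in(("scene",6),("top",6)):
    im=robot.read_camera(n)[:,:,::-1]
    u,v=proj(n,T+[0,0,.05]).astype(int); w,h=65,50
    I=np.clip(cv2.resize(im[v-h:v+h,u-w:u+w],None,fx=f,fy=f,interpolation=2)*1.6,0,255).astype(np.uint8)
    for z,c in((0,(0,0,255)),(-.03,(0,255,0)),(-.084,(255,0,0))):
      for sx in(-.0375,.0375) if z==-.084 else (0,):
        for sy in(-.094,.094) if z==-.084 else (0,):
          p=(proj(n,T+R@[sx,sy,z])-[u-w,v-h]+.5)*f; cv2.circle(I,tuple(int(x) for x in p),4,c,-1)
    cv2.imwrite(f"pics/g4{n}.png",I)
E
```

```text
(no output)
```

View pics/g4scene.png

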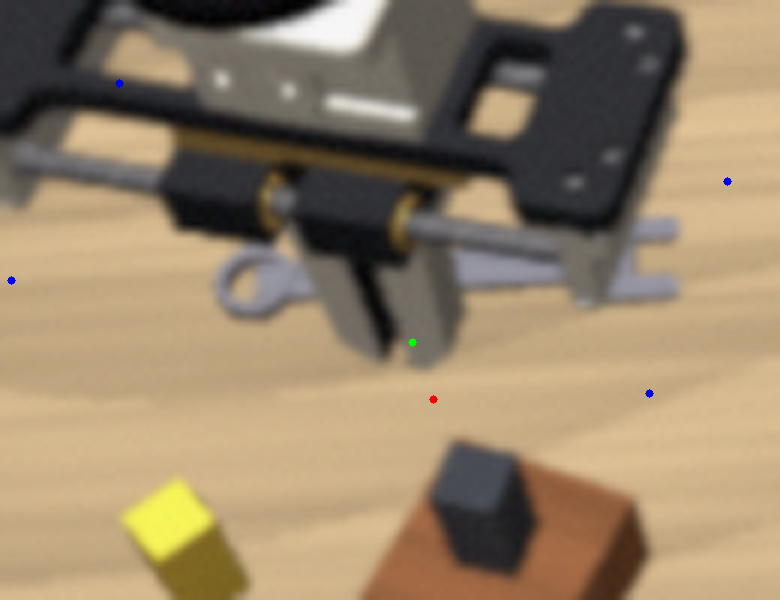

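View pics/g4top.png

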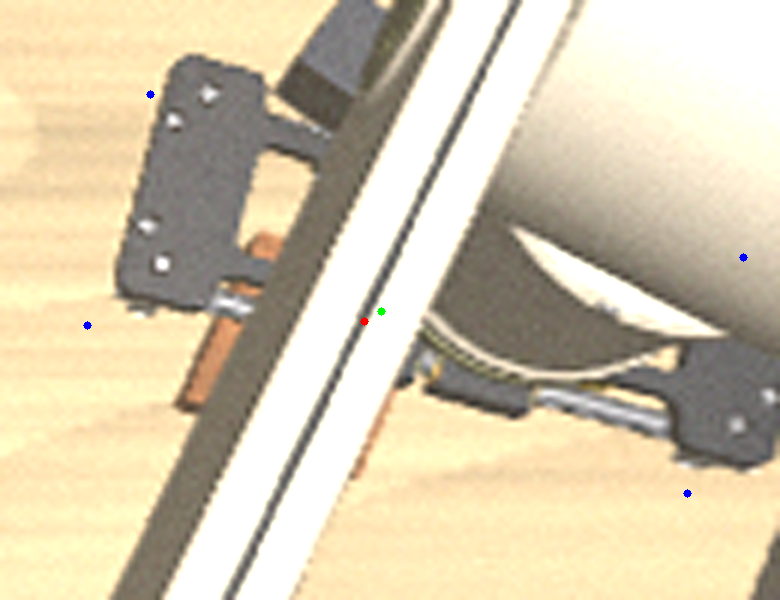

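```bash
cat >> h.py <<'E'
def tri(ps):
    A=np.zeros((3,3));b=np.zeros(3);rs=[ray(n,p) for n,p in ps]
    for o,v in rs:
        M=np.eye(3)-np.outer(v,v);A+=M;b+=M@o
    X=np.linalg.solve(A,b); return X,[np.linalg.norm((np.eye(3)-np.outer(v,v))@(X-o)) for o,v in rs]
E
python3 st.py; python3 - <<'E'
from h import *
s=robot.read_state();R=cv2.Rodrigues(s["orientation"])[0];T=s["tool_pos"]
w,h=65,50;f=6;C={}
for n in("scene","top"):C[n]=proj(n,T+[0,0,.05]).astype(int)-[w,h]
X=[]
for a,b in(((208,93),(573,182)),((173,120),(612,156)),((148,226),(648,64)),((162,264),(635,32))):
    x,e=tri([("top",(np.array(a)+.5)/f-.5+C["top"]),("scene",(np.array(b)+.5)/f-.5+C["scene"])])
    print((x*1000).round(1),np.round(np.array(e)*1000,1),(R.T@(x-T)*1000).round(1)); X.append(x)
E
```

```text
t 2.82 pos [ 548.83 -235.21  132.03] F [-0.81  0.44  0.73] open 1.4 yaw_y 73.88 z [ 0.0062 -0.0037 -1.    ] T [ 0.07  0.07 -0.02] q [-0.49  0.15  1.57 -0.    1.41  1.36]
[ 596.1 -163.6  289. ] [0.3 0.3] [  26.7  -81.7 -156.9]
[ 588.5 -153.8  288.9] [0.6 0.6] [  16.6  -88.9 -156.9]
[ 558.2 -145.7  288.5] [0.3 0.3] [ -14.8  -88.3 -156.7]
[ 547.3 -149.3  289. ] [0.2 0.2] [ -24.2  -81.9 -157.3]
```

Triangulated gripper screws confirm the tool's horizontal pose to about 1 mm, but the fingertips still look about 27 mm above the TCP. I'll open, centre, and go down to TCP z ≈ 0.047, which is safe either way. Then I'll look again.

>>> send_rows --series '[{"wx": 0.004, "wy": 0.006, "wz": 0, "dx": -0.1, "dy": 0.32, "dz": 0, "fingers": 110}, {"wx": 0, "wy": 0, "wz": 0, "dx": 0, "dy": 0, "dz": 0, "fingers": 110}, {"wx": 0, "wy": 0, "wz": 0, "dx": 0, "dy": 0, "dz": 0, "fingers": 110}, {"wx": 0, "wy": 0, "wz": 0, "dx": 0, "dy": 0, "dz": 0, "fingers": 110}, {"wx": 0, "wy": 0, "wz": 0, "dx": 0, "dy": 0, "dz": 0, "fingers": 110}, {"wx": 0, "wy": 0, "wz": 0, "dx": 0, "dy": 0, "dz": -1, "fingers": 110}, {"wx": 0, "wy": 0, "wz": 0, "dx": 0, "dy": 0, "dz": -0.5, "fingers": 110}, {"wx": 0, "wy": 0, "wz": 0, "dx": 0, "dy": 0, "dz": 0, "fingers": 110}, {"wx": 0, "wy": 0, "wz": 0, "dx": 0, "dy": 0, "dz": 0, "fingers": 110}]'

```text
t: 3.57
tool_pos: [0.5469, -0.2312, 0.1138]
orientation: [-3.109, 0.44, 0.004]
force: [0.3, 0.7, 0.1]
opening: 0.052
```

```bash
python3 st.py; python3 -c "
from plant import robot;print(robot.tcp_to_grasp,[a for a in dir(robot) if a[0]!='_'])"
```

```text
t 3.57 pos [ 546.9  -231.15  113.84] F [0.31 0.73 0.13] open 52.0 yaw_y 73.88 z [-0.0025  0.0019 -1.    ] T [ 0.   -0.01 -0.04] q [-0.49  0.16  1.59  0.    1.39  1.37]
0.0188 ['IKError', 'camera_info', 'close_job', 'read_camera', 'read_state', 'tcp_to_grasp']
```

>>> send_rows --series '[{"wx": -0.002, "wy": -0.002, "wz": 0, "dx": 0.1, "dy": -0.1, "dz": -1, "fingers": 110}, {"wx": 0, "wy": 0, "wz": 0, "dx": 0, "dy": 0, "dz": -1.5, "fingers": 110}, {"wx": 0, "wy": 0, "wz": 0, "dx": 0, "dy": 0, "dz": -1.5, "fingers": 110}, {"wx": 0, "wy": 0, "wz": 0, "dx": 0, "dy": 0, "dz": -1, "fingers": 110}, {"wx": 0, "wy": 0, "wz": 0, "dx": 0, "dy": 0, "dz": -0.5, "fingers": 110}, {"wx": 0, "wy": 0, "wz": 0, "dx": 0, "dy": 0, "dz": 0, "fingers": 110}, {"wx": 0, "wy": 0, "wz": 0, "dx": 0, "dy": 0, "dz": 0, "fingers": 110}]'

```text
t: 4.15
tool_pos: [0.5477, -0.2324, 0.0541]
orientation: [3.11, -0.441, -0.0]
force: [0.3, -0.1, 0.3]
opening: 0.0527
```

```bash
python3 st.py; python3 ov.py pics/g5.png
```

```text
t 4.15 pos [ 547.74 -232.37   54.12] F [ 0.27 -0.14  0.33] open 52.7 yaw_y 73.87 z [-1.e-04 -6.e-04 -1.e+00] T [ 0.07 -0.02 -0.02] q [-0.49  0.22  1.64 -0.    1.28  1.37]
```

View pics/g5.png

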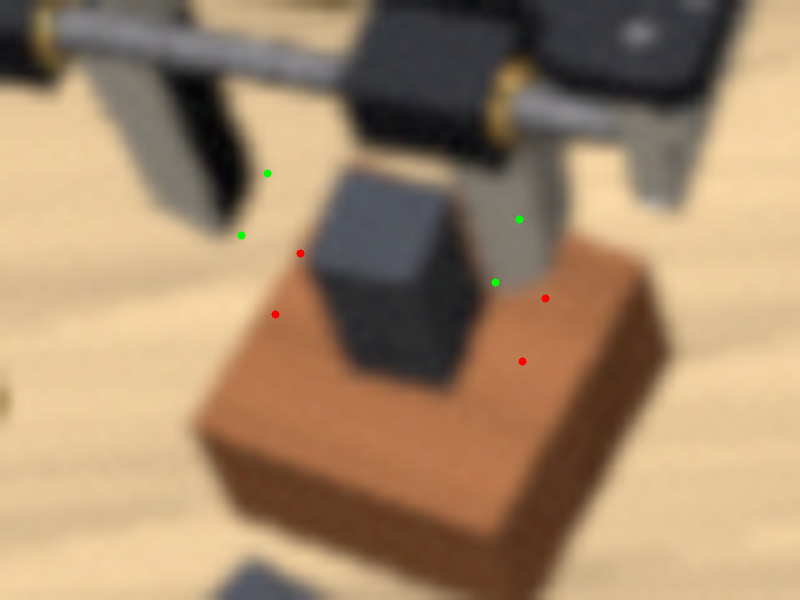

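The view shows the tips near the top of the head (about z 0.08) and centred on it sideways. So the real tips are about 28 mm above the reported TCP. I'll go lower in small steps and watch the force.

>>> send_rows --series '[{"wx": 0, "wy": 0, "wz": 0, "dx": 0, "dy": 0, "dz": -0.6, "fingers": 110}, {"wx": 0, "wy": 0, "wz": 0, "dx": 0, "dy": 0, "dz": -0.4, "fingers": 110}, {"wx": 0, "wy": 0, "wz": 0, "dx": 0, "dy": 0, "dz": -0.2, "fingers": 110}, {"wx": 0, "wy": 0, "wz": 0, "dx": 0, "dy": 0, "dz": -0.2, "fingers": 110}, {"wx": 0, "wy": 0, "wz": 0, "dx": 0, "dy": 0, "dz": -0.1, "fingers": 110}]'

```text
t: 4.62
tool_pos: [0.5498, -0.2334, 0.0408]
orientation: [3.108, -0.44, 0.007]
force: [-0.3, -0.1, 0.4]
opening: 0.053
```

```bash
python3 st.py
```

```text
t 4.62 pos [ 549.81 -233.44   40.83] F [-0.33 -0.07  0.4 ] open 53.0 yaw_y 73.88 z [ 0.0043 -0.003  -1.    ] T [ 0.02 -0.    0.02] q [-0.49  0.23  1.65 -0.    1.25  1.37]
```

>>> send_rows --series '[{"wx": 0.003, "wy": 0.004, "wz": 0, "dx": -0.15, "dy": 0.1, "dz": -0.2, "fingers": 110}, {"wx": 0, "wy": 0, "wz": 0, "dx": 0, "dy": 0, "dz": -0.2, "fingers": 110}, {"wx": 0, "wy": 0, "wz": 0, "dx": 0, "dy": 0, "dz": -0.2, "fingers": 110}, {"wx": 0, "wy": 0, "wz": 0, "dx": 0, "dy": 0, "dz": 0, "fingers": 110}]'

```text
t: 4.95
tool_pos: [0.5483, -0.2324, 0.0344]
orientation: [-3.11, 0.441, -0.0]
force: [-0.7, 0.3, -0.1]
opening: 0.0528
```

```bash
python3 st.py; python3 ov.py pics/g6.png
```

```text
t 4.95 pos [ 548.33 -232.41   34.41] F [-0.69  0.28 -0.07] open 52.8 yaw_y 73.87 z [ 2.e-04  2.e-04 -1.e+00] T [0.04 0.04 0.01] q [-0.49  0.24  1.65  0.    1.25  1.37]
```

View pics/g6.png

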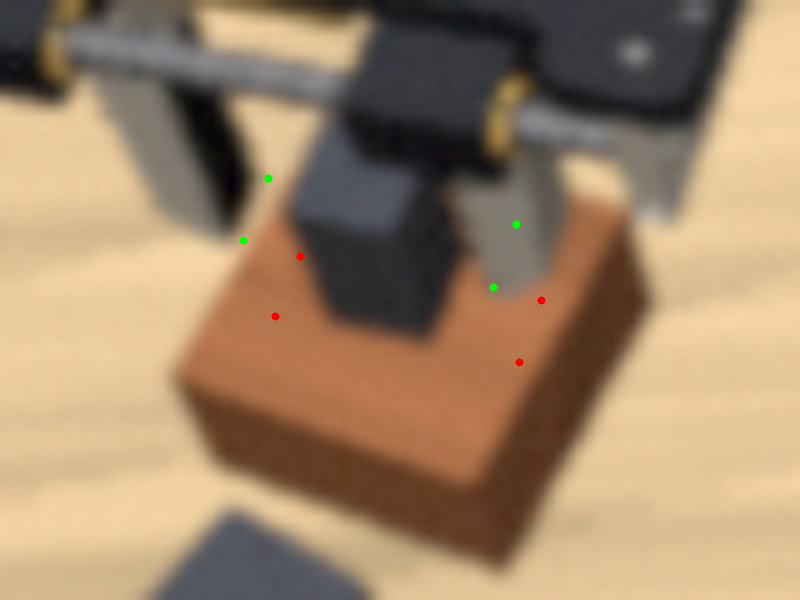

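>>> send_rows --series '[{"wx": 0, "wy": 0, "wz": 0, "dx": 0, "dy": 0, "dz": -0.4, "fingers": 110}, {"wx": 0, "wy": 0, "wz": 0, "dx": 0, "dy": 0, "dz": -0.4, "fingers": 110}, {"wx": 0, "wy": 0, "wz": 0, "dx": 0, "dy": 0, "dz": -0.3, "fingers": 110}, {"wx": 0, "wy": 0, "wz": 0, "dx": 0, "dy": 0, "dz": 0, "fingers": 110}]'

```text
t: 5.33
tool_pos: [0.5487, -0.2326, 0.0228]
orientation: [3.11, -0.44, 0.002]
force: [0.3, 0.5, 0.4]
opening: 0.0529
```

```bash
python3 st.py; python3 ov.py pics/g7.png
```

```text
t 5.33 pos [ 548.7  -232.59   22.83] F [0.34 0.46 0.4 ] open 52.9 yaw_y 73.88 z [ 1.e-03 -3.e-04 -1.e+00] T [ 0.02  0.04 -0.01] q [-0.49  0.25  1.66  0.    1.23  1.36]
```

View pics/g7.png

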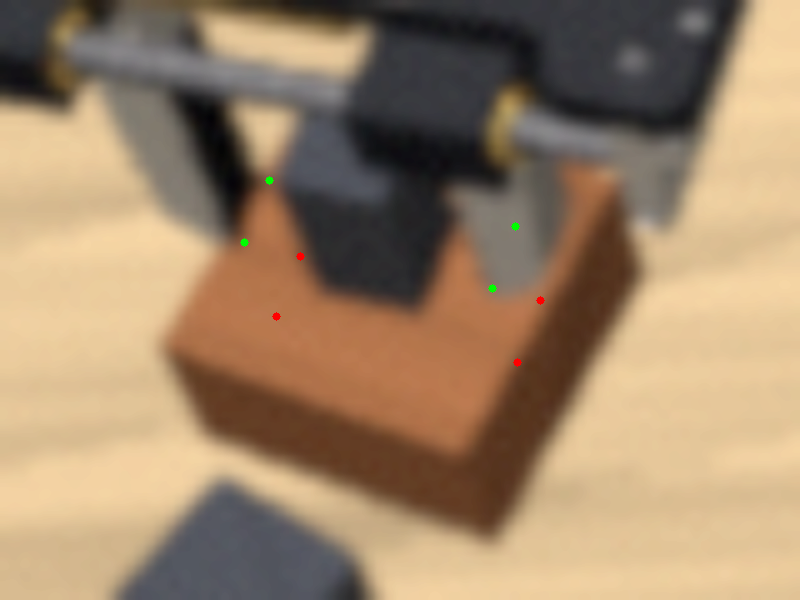

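>>> send_rows --series '[{"wx": 0, "wy": 0, "wz": 0, "dx": 0, "dy": 0, "dz": 0, "fingers": 255}, {"wx": 0, "wy": 0, "wz": 0, "dx": 0, "dy": 0, "dz": 0, "fingers": 255}, {"wx": 0, "wy": 0, "wz": 0, "dx": 0, "dy": 0, "dz": 0, "fingers": 255}, {"wx": 0, "wy": 0, "wz": 0, "dx": 0, "dy": 0, "dz": 0, "fingers": 255}, {"wx": 0, "wy": 0, "wz": 0, "dx": 0, "dy": 0, "dz": 0, "fingers": 255}, {"wx": 0, "wy": 0, "wz": 0, "dx": 0, "dy": 0, "dz": 0, "fingers": 255}]' --newtons 45

```text
t: 5.88
tool_pos: [0.5489, -0.2327, 0.0233]
orientation: [3.11, -0.441, 0.002]
force: [0.9, -0.0, -1.7]
opening: 0.0237
```

```bash
python3 st.py; python3 ov.py pics/g8.png
```

```text
t 5.88 pos [ 548.94 -232.68   23.32] F [ 0.9  -0.01 -1.75] open 23.7 yaw_y 73.88 z [ 1.4e-03 -4.0e-04 -1.0e+00] T [0.04 0.02 0.  ] q [-0.49  0.25  1.66  0.    1.23  1.37]
```

View pics/g8.png

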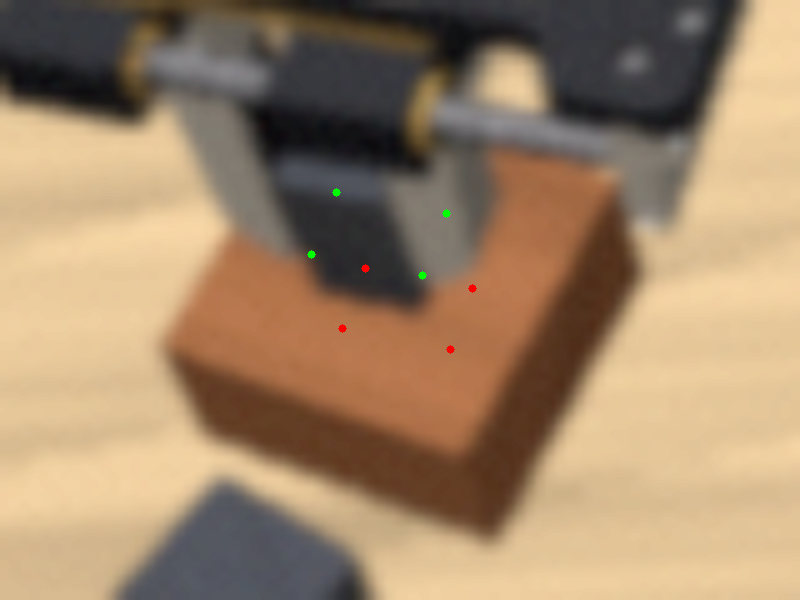

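Gripped at 23.7 mm opening, the expected head width. With the shoulder at 0.040 the tip is at reported TCP z − 8.3 mm, so touching the bar means TCP z ≈ 0.032 and home ≈ 0.017. Next I'll lift.

>>> send_rows --series '[{"wx": 0, "wy": 0, "wz": 0, "dx": 0, "dy": 0, "dz": 0.5, "fingers": 255}, {"wx": 0, "wy": 0, "wz": 0, "dx": 0, "dy": 0, "dz": 1, "fingers": 255}, {"wx": 0, "wy": 0, "wz": 0, "dx": 0, "dy": 0, "dz": 1.5, "fingers": 255}, {"wx": 0, "wy": 0, "wz": 0, "dx": 0, "dy": 0, "dz": 1.5, "fingers": 255}, {"wx": 0, "wy": 0, "wz": 0, "dx": 0, "dy": 0, "dz": 1.5, "fingers": 255}, {"wx": 0, "wy": 0, "wz": 0, "dx": 0, "dy": 0, "dz": 1, "fingers": 255}, {"wx": 0, "wy": 0, "wz": 0, "dx": 0, "dy": 0, "dz": 0.5, "fingers": 255}, {"wx": 0, "wy": 0, "wz": 0, "dx": 0, "dy": 0, "dz": 0, "fingers": 255}, {"wx": 0, "wy": 0, "wz": 0, "dx": 0, "dy": 0, "dz": 0, "fingers": 255}]'

```text
t: 6.68
tool_pos: [0.5489, -0.2327, 0.105]
orientation: [3.11, -0.441, 0.005]
force: [-1.0, -0.3, -1.5]
opening: 0.0239
```

```bash
python3 st.py; python3 ov.py pics/g9.png
```

```text
t 6.68 pos [ 548.91 -232.72  105.03] F [-0.98 -0.26 -1.51] open 23.9 yaw_y 73.87 z [ 0.0029 -0.0012 -1.    ] T [ 0.07 -0.   -0.03] q [-0.49  0.17  1.6   0.    1.37  1.37]
```

View pics/g9.png

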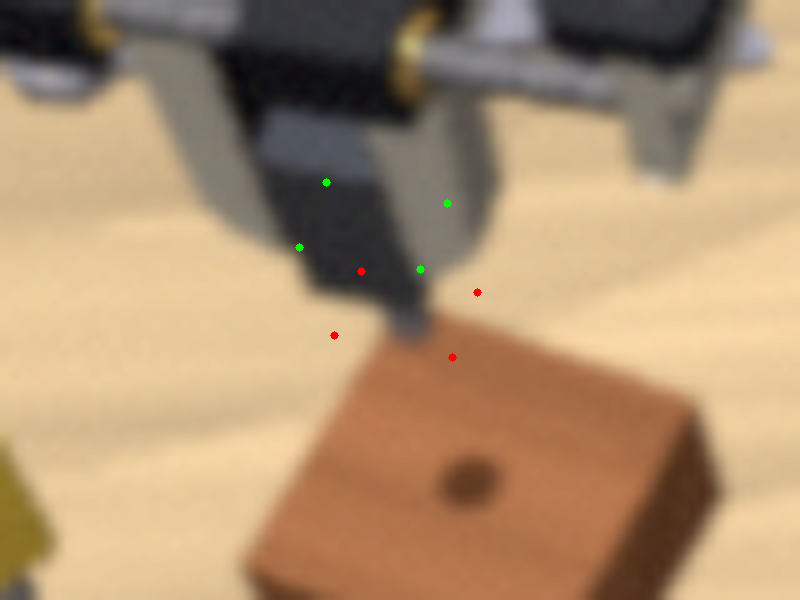

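```bash
python3 - <<'E'
from h import *
s=robot.read_state();R=cv2.Rodrigues(s["orientation"])[0];T=s["tool_pos"]
C=proj("scene",T).astype(int)-[40,30]
for z in (-.0083,):
    P=onz("scene",(np.array([408,333])+.5)/10-.5+C,T[2]+z); print(P*1000,(P-T)*1000,R.T@(P-T)*1000)
# head front-bottom corners
for p in((308,292),(425,310)):
    P=onz("scene",(np.array(p)+.5)/10-.5+C,T[2]+.0167);print(R.T@(P-T)*1000)
hole=onz("scene",(np.array([470,482])+.5)/10-.5+C,.04);print("holder hole",hole*1000)
a=np.radians(15.24);ex=np.array([np.cos(a),np.sin(a)]);ey=np.array([-ex[1],ex[0]])
c=np.array([.5858,.0521]);print("start target",(c+.002*ey)*1000, "from TCP", (c+.002*ey-T[:2])*100)
E
```

```text
[ 547.77710577 -234.12204257   96.62835343] [-1.15708181 -1.43097811 -8.3       ] [-0.73984624  1.69315604  8.29833639]
[  8.79776819  12.873756   -16.66838748]
[  8.12321816 -10.19894067 -16.67846682]
holder hole [ 547.66916382 -233.0551003    40.        ]
start target [585.27427435  54.02966643] from TCP [ 3.63400868 28.67207309]
```

>>> send_rows --series '[{"wx": 0.001, "wy": 0.003, "wz": 0, "dx": 0.2, "dy": 1.5, "dz": 0.1, "fingers": 255}, {"wx": 0, "wy": 0, "wz": 0, "dx": 0.4, "dy": 3, "dz": 0, "fingers": 255}, {"wx": 0, "wy": 0, "wz": 0, "dx": 0.4, "dy": 3, "dz": 0, "fingers": 255}, {"wx": 0, "wy": 0, "wz": 0, "dx": 0.4, "dy": 3, "dz": 0, "fingers": 255}, {"wx": 0, "wy": 0, "wz": 0, "dx": 0.4, "dy": 3, "dz": 0, "fingers": 255}, {"wx": 0, "wy": 0, "wz": 0, "dx": 0.4, "dy": 3, "dz": 0, "fingers": 255}, {"wx": 0, "wy": 0, "wz": 0, "dx": 0.4, "dy": 3, "dz": 0, "fingers": 255}, {"wx": 0, "wy": 0, "wz": 0, "dx": 0.4, "dy": 3, "dz": 0, "fingers": 255}, {"wx": 0, "wy": 0, "wz": 0, "dx": 0.3, "dy": 2, "dz": 0, "fingers": 255}, {"wx": 0, "wy": 0, "wz": 0, "dx": 0, "dy": 1, "dz": 0, "fingers": 255}, {"wx": 0, "wy": 0, "wz": 0, "dx": 0, "dy": 0, "dz": 0, "fingers": 255}, {"wx": 0, "wy": 0, "wz": 0, "dx": 0, "dy": 0, "dz": 0, "fingers": 255}]'

```text
t: 7.73
tool_pos: [0.5722, 0.0405, 0.094]
orientation: [-3.108, 0.443, 0.032]
force: [-0.2, -0.2, -1.9]
opening: 0.0234
```

```bash
python3 st.py
```

```text
t 7.73 pos [572.17  40.54  93.96] F [-0.15 -0.22 -1.87] open 23.4 yaw_y 73.76 z [-0.0197  0.0044 -0.9998] T [-0.   -0.04  0.02] q [-0.02  0.14  1.65  0.    1.37  1.83]
```

>>> send_rows --series '[{"wx": -0.004, "wy": -0.019, "wz": 0, "dx": 1, "dy": 1, "dz": -0.3, "fingers": 255}, {"wx": 0, "wy": 0, "wz": 0, "dx": 0.3, "dy": 0.2, "dz": -0.5, "fingers": 255}, {"wx": 0, "wy": 0, "wz": 0, "dx": 0, "dy": 0, "dz": -0.8, "fingers": 255}, {"wx": 0, "wy": 0, "wz": 0, "dx": 0, "dy": 0, "dz": -0.8, "fingers": 255}, {"wx": 0, "wy": 0, "wz": 0, "dx": 0, "dy": 0, "dz": -0.5, "fingers": 255}, {"wx": 0, "wy": 0, "wz": 0, "dx": 0, "dy": 0, "dz": 0, "fingers": 255}, {"wx": 0, "wy": 0, "wz": 0, "dx": 0, "dy": 0, "dz": 0, "fingers": 255}]'

```text
t: 8.32
tool_pos: [0.5853, 0.0481, 0.0597]
orientation: [3.107, -0.453, -0.002]
force: [0.3, 0.3, -0.1]
opening: 0.0235
```

```bash
python3 st.py
```

```text
t 8.32 pos [585.28  48.12  59.67] F [ 0.32  0.26 -0.09] open 23.5 yaw_y 73.42 z [-0.0018 -0.0014 -1.    ] T [ 0.03  0.01 -0.02] q [-0.    0.19  1.66 -0.    1.29  1.86]
```

>>> send_rows --series '[{"wx": 0.001, "wy": -0.002, "wz": 0.005, "dx": 0.1, "dy": 0.55, "dz": -0.2, "fingers": 255}, {"wx": 0, "wy": 0, "wz": 0, "dx": 0, "dy": 0, "dz": -0.2, "fingers": 255}, {"wx": 0, "wy": 0, "wz": 0, "dx": 0, "dy": 0, "dz": 0, "fingers": 255}, {"wx": 0, "wy": 0, "wz": 0, "dx": 0, "dy": 0, "dz": 0, "fingers": 255}]'

```text
t: 8.65
tool_pos: [0.5864, 0.0535, 0.0554]
orientation: [3.109, -0.446, 0.001]
force: [-0.1, -0.8, -1.5]
opening: 0.024
```

```bash
python3 st.py; python3 ov.py pics/s1.png; python3 - <<'E'
from h import *
im=robot.read_camera("top")[:,:,::-1]
cv2.imwrite("pics/s1t.png",cv2.resize(im[170:270,150:310],None,fx=5,fy=5,interpolation=2))
E
```

```text
t 8.65 pos [586.4   53.46  55.43] F [-0.09 -0.84 -1.54] open 24.0 yaw_y 73.67 z [ 4.e-04 -3.e-04 -1.e+00] T [ 0.08 -0.02 -0.03] q [ 0.    0.2   1.66 -0.    1.28  1.86]
```

View pics/s1.png

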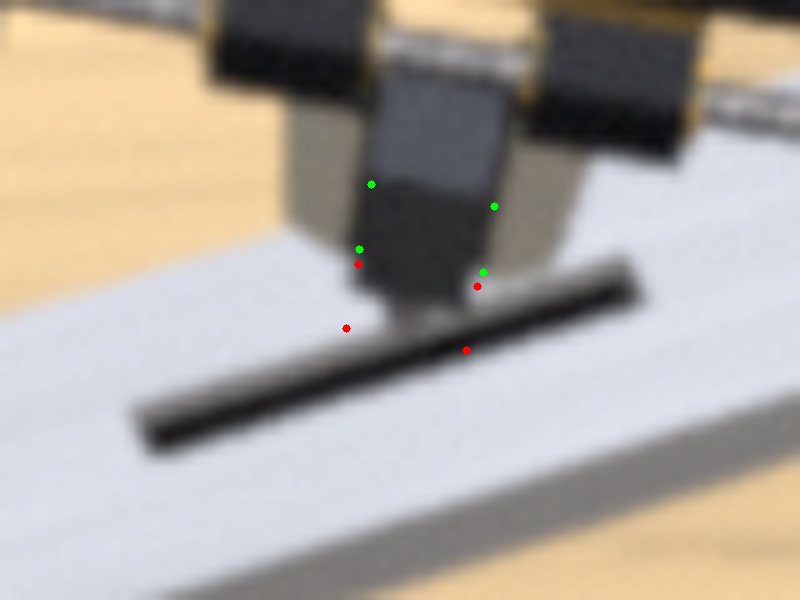

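View pics/s1t.png

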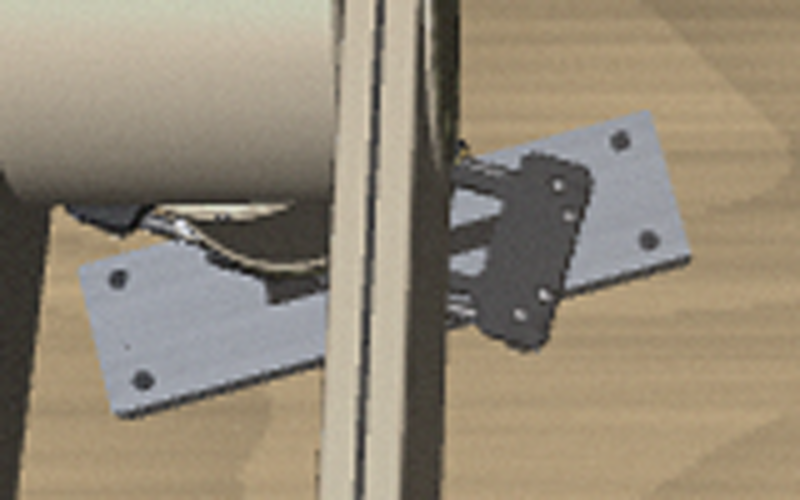

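```bash
python3 - <<'E'
from h import *
s=robot.read_state();R=cv2.Rodrigues(s["orientation"])[0];T=s["tool_pos"]
C=proj("scene",T).astype(int)-[40,30]
a=np.radians(15.24);ex=np.array([np.cos(a),np.sin(a)]);ey=np.array([-ex[1],ex[0]]);c=np.array([.5858,.0521])
def rr(P): d=P[:2]-c; return np.round([d@ex*1000,d@ey*1000],1)
P=onz("scene",(np.array([415,327])+.5)/10-.5+C,T[2]-.0083);print("tip",P*1000,rr(P))
for p in((360,287),(460,300)):
    P=onz("scene",(np.array(p)+.5)/10-.5+C,T[2]+.0167);print("corner",R.T@(P-T)*1000)
print("tcp",rr(T)); print("expected pin",rr(T+R@[-.001,0,0]))
E
```

```text
tip [586.42710001  54.84697508  47.2639989 ] [1.3 2.5]
corner [  7.75012742  10.52354046 -16.69279237]
corner [  6.60880663  -8.8943263  -16.69848861]
tcp [1.  1.1]
expected pin [0.1 1.6]
```

>>> send_rows --series '[{"wx": 0, "wy": 0, "wz": 0, "dx": -0.03, "dy": 0, "dz": -0.5, "fingers": 255}, {"wx": 0, "wy": 0, "wz": 0, "dx": 0, "dy": 0, "dz": -0.5, "fingers": 255}, {"wx": 0, "wy": 0, "wz": 0, "dx": 0, "dy": 0, "dz": -0.3, "fingers": 255}, {"wx": 0, "wy": 0, "wz": 0, "dx": 0, "dy": 0, "dz": -0.1, "fingers": 255}, {"wx": 0, "wy": 0, "wz": 0, "dx": 0, "dy": 0, "dz": 0, "fingers": 255}]'

```text
t: 9.17
tool_pos: [0.5865, 0.0534, 0.0406]
orientation: [3.11, -0.446, 0.003]
force: [0.3, 0.1, -0.9]
opening: 0.0239
```

```bash
cat >> st.py <<'E'
a=np.radians(15.24);ex=np.array([np.cos(a),np.sin(a)]);ey=np.array([-ex[1],ex[0]])
p=(s["tool_pos"]+R@[-.001,0,.0083])[:2]-np.array([.5858,.0521]); print("pin rail xy mm",(p@ex*1000).round(2),(p@ey*1000).round(2),"tip z",(s["tool_pos"][2]*1000-8.3).round(2))
E
python3 st.py
```

```text
t 9.17 pos [586.47  53.39  40.58] F [ 0.27  0.14 -0.92] open 23.9 yaw_y 73.67 z [ 1.6e-03 -5.0e-04 -1.0e+00] T [ 0.    0.04 -0.  ] q [ 0.    0.22  1.67 -0.    1.25  1.86]
pin rail xy mm 0.14 1.59 tip z 32.28
```

The tip is 2 mm below the rail's top with no contact, so it is in the slot. I'll step down gently to the bar.

>>> send_rows --series '[{"wx": 0, "wy": 0, "wz": 0, "dx": 0, "dy": 0, "dz": -0.2, "fingers": 255}, {"wx": 0, "wy": 0, "wz": 0, "dx": 0, "dy": 0, "dz": -0.15, "fingers": 255}, {"wx": 0, "wy": 0, "wz": 0, "dx": 0, "dy": 0, "dz": -0.1, "fingers": 255}, {"wx": 0, "wy": 0, "wz": 0, "dx": 0, "dy": 0, "dz": -0.1, "fingers": 255}]'

```text
t: 9.5
tool_pos: [0.5865, 0.0534, 0.0346]
orientation: [3.109, -0.446, 0.002]
force: [1.0, -0.5, -2.8]
opening: 0.0239
```

```bash
python3 st.py
```

```text
t 9.5 pos [586.47  53.35  34.55] F [ 1.   -0.47 -2.76] open 23.9 yaw_y 73.67 z [ 1.4e-03 -5.0e-04 -1.0e+00] T [0.07 0.02 0.03] q [ 0.    0.22  1.67 -0.    1.24  1.86]
pin rail xy mm 0.13 1.55 tip z 26.25
```

>>> send_rows --series '[{"wx": 0, "wy": 0, "wz": 0, "dx": 0, "dy": 0, "dz": -0.1, "fingers": 255}, {"wx": 0, "wy": 0, "wz": 0, "dx": 0, "dy": 0, "dz": -0.05, "fingers": 255}]'

```text
t: 9.67
tool_pos: [0.5865, 0.0533, 0.0329]
orientation: [3.11, -0.446, 0.002]
force: [0.1, -0.4, -1.6]
opening: 0.0235
```

```bash
python3 st.py
```

```text
t 9.67 pos [586.47  53.35  32.86] F [ 0.14 -0.36 -1.64] open 23.5 yaw_y 73.67 z [ 1.4e-03 -5.0e-04 -1.0e+00] T [ 0.02 -0.02  0.04] q [ 0.    0.22  1.67 -0.    1.24  1.86]
pin rail xy mm 0.14 1.54 tip z 24.56
```

>>> send_rows --series '[{"wx": 0, "wy": 0, "wz": 0, "dx": 0, "dy": 0, "dz": -0.05, "fingers": 255}]'

```text
t: 9.75
tool_pos: [0.5866, 0.0534, 0.0324]
orientation: [3.11, -0.446, 0.003]
force: [-0.1, -0.0, -2.0]
opening: 0.0234
```

>>> send_rows --series '[{"wx": 0, "wy": 0, "wz": 0, "dx": 0, "dy": 0, "dz": -0.05, "fingers": 255}]'

```text
t: 9.83
tool_pos: [0.5867, 0.0533, 0.0322]
orientation: [3.11, -0.446, 0.003]
force: [-2.0, 0.0, 3.6]
opening: 0.0238
```

Contact is at TCP 0.0322, matching the prediction of 0.0323. I'll hold briefly to satisfy the contact step and calibrate the press.

>>> send_rows --series '[{"wx": 0, "wy": 0, "wz": 0, "dx": 0, "dy": 0, "dz": -0.05, "fingers": 255}, {"wx": 0, "wy": 0, "wz": 0, "dx": 0, "dy": 0, "dz": -0.05, "fingers": 255}]'

```text
t: 10.0
tool_pos: [0.5868, 0.0533, 0.0322]
orientation: [3.109, -0.446, 0.003]
force: [-2.8, -0.4, 4.3]
opening: 0.0241
```

>>> send_rows --series '[{"wx": 0, "wy": 0, "wz": 0, "dx": -0.03, "dy": 0.1, "dz": -0.04, "fingers": 255}, {"wx": 0, "wy": 0, "wz": 0, "dx": -0.03, "dy": 0.1, "dz": -0.04, "fingers": 255}]'

```text
t: 10.17
tool_pos: [0.5869, 0.0544, 0.0322]
orientation: [3.108, -0.446, 0.006]
force: [-0.6, -2.6, 2.1]
opening: 0.0238
```

```bash
python3 st.py
```

```text
t 10.17 pos [586.92  54.43  32.22] F [-0.65 -2.63  2.11] open 23.8 yaw_y 73.66 z [ 0.0035 -0.002  -1.    ] T [-0.64  0.16 -0.  ] q [ 0.01  0.22  1.68 -0.    1.24  1.86]
pin rail xy mm 0.87 2.45 tip z 23.92
```

>>> send_rows --series '[{"wx": 0.002, "wy": 0.003, "wz": 0, "dx": -0.12, "dy": 0.15, "dz": -0.05, "fingers": 255}, {"wx": 0, "wy": 0, "wz": 0, "dx": -0.08, "dy": 0.15, "dz": -0.05, "fingers": 255}, {"wx": 0, "wy": 0, "wz": 0, "dx": -0.06, "dy": 0.15, "dz": -0.05, "fingers": 255}]'

```text
t: 10.42
tool_pos: [0.5865, 0.0578, 0.0322]
orientation: [3.108, -0.447, 0.008]
force: [-0.7, -4.5, 4.0]
opening: 0.0239
```

```bash
python3 st.py
```

```text
t 10.42 pos [586.49  57.83  32.17] F [-0.72 -4.52  4.  ] open 23.9 yaw_y 73.63 z [ 0.005  -0.0019 -1.    ] T [-0.99  0.02  0.  ] q [ 0.01  0.22  1.68 -0.    1.24  1.87]
pin rail xy mm 1.36 5.85 tip z 23.87
```

>>> send_rows --series '[{"wx": 0.002, "wy": 0.005, "wz": 0, "dx": -0.17, "dy": 0.1, "dz": -0.05, "fingers": 255}, {"wx": 0, "wy": 0.001, "wz": 0, "dx": -0.15, "dy": 0.1, "dz": -0.05, "fingers": 255}, {"wx": 0, "wy": 0.001, "wz": 0, "dx": -0.1, "dy": 0.1, "dz": -0.05, "fingers": 255}]'

```text
t: 10.67
tool_pos: [0.5844, 0.0609, 0.0321]
orientation: [-3.109, 0.447, -0.004]
force: [2.0, -4.2, 4.8]
opening: 0.0239
```

```bash
python3 st.py
```

```text
t 10.67 pos [584.45  60.92  32.11] F [ 2.04 -4.22  4.77] open 23.9 yaw_y 73.63 z [ 0.0025  0.     -1.    ] T [-0.84 -0.35  0.09] q [ 0.02  0.22  1.68 -0.    1.24  1.87]
pin rail xy mm 0.18 9.39 tip z 23.81
```

>>> send_rows --series '[{"wx": 0, "wy": 0.003, "wz": 0, "dx": -0.05, "dy": 0.1, "dz": -0.05, "fingers": 255}, {"wx": 0, "wy": 0.001, "wz": 0, "dx": -0.05, "dy": 0.1, "dz": -0.05, "fingers": 255}, {"wx": 0, "wy": 0.001, "wz": 0, "dx": -0.05, "dy": 0.1, "dz": -0.05, "fingers": 255}]'

```text
t: 10.92
tool_pos: [0.584, 0.0631, 0.0319]
orientation: [3.108, -0.447, 0.0]
force: [1.9, -4.9, 5.9]
opening: 0.0236
```

```bash
python3 st.py
```

```text
t 10.92 pos [584.03  63.12  31.94] F [ 1.86 -4.93  5.89] open 23.6 yaw_y 73.63 z [-2.0e-04 -1.8e-03 -1.0e+00] T [-1.02 -0.19 -0.01] q [ 0.02  0.22  1.68 -0.    1.24  1.88]
pin rail xy mm 0.33 11.61 tip z 23.64
```

>>> send_rows --series '[{"wx": 0.002, "wy": 0, "wz": 0, "dx": -0.06, "dy": 0.1, "dz": -0.05, "fingers": 255}, {"wx": 0, "wy": 0.001, "wz": 0, "dx": -0.05, "dy": 0.1, "dz": -0.05, "fingers": 255}]'

```text
t: 11.08
tool_pos: [0.5834, 0.0649, 0.0315]
orientation: [3.109, -0.447, -0.0]
force: [-0.5, 0.6, -0.9]
opening: 0.0234
```

>>> send_rows --series '[{"wx": 0.001, "wy": 0, "wz": 0, "dx": -0.06, "dy": 0.1, "dz": -0.05, "fingers": 255}, {"wx": 0, "wy": 0.001, "wz": 0, "dx": -0.05, "dy": 0.1, "dz": -0.05, "fingers": 255}]'

```text
t: 11.25
tool_pos: [0.581, 0.068, 0.0291]
orientation: [-3.108, 0.447, 0.006]
force: [4.8, -3.3, 1.0]
opening: 0.0239
```

```bash
python3 st.py
```

```text
t 11.25 pos [580.97  68.    29.08] F [ 4.84 -3.28  0.96] open 23.9 yaw_y 73.63 z [-0.0035  0.002  -1.    ] T [-0.97 -0.93  0.01] q [0.03 0.22 1.68 0.   1.24 1.88]
pin rail xy mm -1.35 17.16 tip z 20.78
```

The pin has dropped into the hole: tip z is 20.8 mm at rail y of about 16. I'll relieve the side load and lower it.

>>> send_rows --series '[{"wx": -0.002, "wy": -0.003, "wz": 0, "dx": 0.1, "dy": -0.08, "dz": -0.1, "fingers": 255}, {"wx": 0, "wy": 0, "wz": 0, "dx": 0.02, "dy": 0, "dz": -0.1, "fingers": 255}]'

```text
t: 11.42
tool_pos: [0.5815, 0.0681, 0.026]
orientation: [-3.109, 0.447, 0.003]
force: [3.1, -2.4, 0.5]
opening: 0.0236
```

```bash
python3 st.py
```

```text
t 11.42 pos [581.52  68.06  26.  ] F [ 3.06 -2.45  0.52] open 23.6 yaw_y 73.65 z [-1.5e-03  6.0e-04 -1.0e+00] T [-0.39 -0.57 -0.02] q [0.03 0.23 1.69 0.   1.23 1.88]
pin rail xy mm -0.79 17.06 tip z 17.7
```

>>> send_rows --series '[{"wx": 0, "wy": -0.001, "wz": 0, "dx": 0.06, "dy": -0.05, "dz": -0.15, "fingers": 255}, {"wx": 0, "wy": 0, "wz": 0, "dx": 0.04, "dy": -0.03, "dz": -0.15, "fingers": 255}]'

```text
t: 11.58
tool_pos: [0.5817, 0.0678, 0.0219]
orientation: [-3.109, 0.446, 0.004]
force: [0.7, 0.2, -0.7]
opening: 0.0236
```

```bash
python3 st.py
```

```text
t 11.58 pos [581.69  67.78  21.9 ] F [ 0.72  0.24 -0.66] open 23.6 yaw_y 73.67 z [-0.0022  0.0012 -1.    ] T [-0.09 -0.23  0.02] q [0.03 0.23 1.69 0.   1.22 1.88]
pin rail xy mm -0.71 16.75 tip z 13.6
```

>>> send_rows --series '[{"wx": 0, "wy": 0, "wz": 0, "dx": 0.03, "dy": -0.02, "dz": -0.15, "fingers": 255}, {"wx": 0, "wy": 0, "wz": 0, "dx": 0.02, "dy": -0.02, "dz": -0.15, "fingers": 255}]'

```text
t: 11.75
tool_pos: [0.5817, 0.0677, 0.0179]
orientation: [-3.109, 0.446, 0.006]
force: [1.1, 0.0, -0.7]
opening: 0.0237
```

```bash
python3 st.py
```

```text
t 11.75 pos [581.65  67.67  17.91] F [ 1.07  0.04 -0.72] open 23.7 yaw_y 73.68 z [-0.0034  0.0016 -1.    ] T [-0.01 -0.28  0.04] q [0.03 0.24 1.69 0.   1.22 1.88]
pin rail xy mm -0.78 16.65 tip z 9.61
```

>>> send_rows --series '[{"wx": -0.002, "wy": -0.003, "wz": 0, "dx": 0.02, "dy": 0, "dz": -0.07, "fingers": 255}, {"wx": 0, "wy": 0, "wz": 0, "dx": 0, "dy": 0, "dz": -0.07, "fingers": 255}, {"wx": 0, "wy": 0, "wz": 0, "dx": 0, "dy": 0, "dz": -0.07, "fingers": 255}]'

```text
t: 12.0
tool_pos: [0.5817, 0.0676, 0.0173]
orientation: [3.109, -0.446, -0.001]
force: [-3.0, 0.6, 7.1]
opening: 0.0235
```

```bash
python3 st.py
```

```text
t 12.0 pos [581.74  67.58  17.27] F [-3.02  0.56  7.13] open 23.5 yaw_y 73.67 z [-1.e-03 -6.e-04 -1.e+00] T [-0.06  0.49  0.04] q [ 0.03  0.24  1.69 -0.    1.21  1.88]
pin rail xy mm -0.71 16.53 tip z 8.97
```

The head is seated, with tip z 9.0 mm and a light press. Now I'll release with a partial opening, as there is free space on both sides.

>>> send_rows --series '[{"wx": 0, "wy": 0, "wz": 0, "dx": 0, "dy": 0, "dz": 0, "fingers": 110}, {"wx": 0, "wy": 0, "wz": 0, "dx": 0, "dy": 0, "dz": 0, "fingers": 110}, {"wx": 0, "wy": 0, "wz": 0, "dx": 0, "dy": 0, "dz": 0, "fingers": 110}, {"wx": 0, "wy": 0, "wz": 0, "dx": 0, "dy": 0, "dz": 0, "fingers": 110}, {"wx": 0, "wy": 0, "wz": 0, "dx": 0, "dy": 0, "dz": 0, "fingers": 110}]'

```text
t: 12.42
tool_pos: [0.5809, 0.0679, 0.017]
orientation: [3.109, -0.446, -0.004]
force: [-1.1, 0.2, 0.0]
opening: 0.0509
```

```bash
python3 st.py
```

```text
t 12.42 pos [580.86  67.92  16.97] F [-1.12  0.24  0.01] open 50.9 yaw_y 73.66 z [-2.4e-03 -3.0e-04 -1.0e+00] T [ 0.01  0.06 -0.03] q [ 0.03  0.24  1.69 -0.    1.21  1.88]
pin rail xy mm -1.48 17.09 tip z 8.67
```

>>> send_rows --series '[{"wx": 0, "wy": 0, "wz": 0, "dx": 0, "dy": 0, "dz": 0.5, "fingers": 110}, {"wx": 0, "wy": 0, "wz": 0, "dx": 0, "dy": 0, "dz": 1, "fingers": 110}, {"wx": 0, "wy": 0, "wz": 0, "dx": 0, "dy": 0, "dz": 1.5, "fingers": 110}, {"wx": 0, "wy": 0, "wz": 0, "dx": 0, "dy": 0, "dz": 2, "fingers": 110}, {"wx": 0, "wy": 0, "wz": 0, "dx": 0, "dy": 0, "dz": 2, "fingers": 110}, {"wx": 0, "wy": 0, "wz": 0, "dx": 0, "dy": 0, "dz": 2, "fingers": 110}, {"wx": 0, "wy": 0, "wz": 0, "dx": -1, "dy": 0, "dz": 2, "fingers": 110}, {"wx": 0, "wy": 0, "wz": 0, "dx": -1.5, "dy": 1, "dz": 1, "fingers": 110}, {"wx": 0, "wy": 0, "wz": 0, "dx": -2, "dy": 2, "dz": 0, "fingers": 110}, {"wx": 0, "wy": 0, "wz": 0, "dx": -2, "dy": 3, "dz": 0, "fingers": 110}, {"wx": 0, "wy": 0, "wz": 0, "dx": -1, "dy": 3, "dz": 0, "fingers": 110}, {"wx": 0, "wy": 0, "wz": 0, "dx": 0, "dy": 3, "dz": 0, "fingers": 110}, {"wx": 0, "wy": 0, "wz": 0, "dx": 0, "dy": 3, "dz": 0, "fingers": 110}, {"wx": 0, "wy": 0, "wz": 0, "dx": 0, "dy": 3, "dz": 0, "fingers": 110}, {"wx": 0, "wy": 0, "wz": 0, "dx": 0, "dy": 3, "dz": 0, "fingers": 110}, {"wx": 0, "wy": 0, "wz": 0, "dx": 0, "dy": 1.5, "dz": 0, "fingers": 110}, {"wx": 0, "wy": 0, "wz": 0, "dx": 0, "dy": 0, "dz": 0, "fingers": 110}, {"wx": 0, "wy": 0, "wz": 0, "dx": 0, "dy": 0, "dz": 0, "fingers": 110}]'

```text
t: 13.92
tool_pos: [0.5021, 0.3024, 0.161]
orientation: [-3.103, 0.451, -0.017]
force: [-0.0, -0.7, 0.3]
opening: 0.0527
```

```bash
python3 st.py; python3 - <<'E'
from h import *
t=robot.read_camera("top")[:,:,::-1];s=robot.read_camera("scene")[:,:,::-1]
cv2.imwrite("pics/e0t.png",t);cv2.imwrite("pics/e0s.png",s)
a=cv2.resize(t[180:260,160:300],None,fx=5.6,fy=5.6,interpolation=2)
u,v=proj("scene",[.582,.067,.05]).astype(int)
b=cv2.resize(s[v-35:v+35,u-70:u+70],None,fx=5.6,fy=5.6,interpolation=2)
cv2.imwrite("pics/e1.png",cv2.resize(np.vstack([a,b]),None,fx=.7,fy=.7))
cv2.imwrite("pics/e2.png",cv2.resize(np.hstack([t,s]),None,fx=.7,fy=.7))
E
```

```text
t 13.92 pos [502.11 302.36 161.  ] F [-0.05 -0.67  0.25] open 52.7 yaw_y 73.46 z [ 0.0116  0.0045 -0.9999] T [ 0.02 -0.02 -0.02] q [ 0.46  0.09  1.58 -0.    1.46  2.31]
pin rail xy mm -15.71 263.99 tip z 152.7
```

View pics/e1.png

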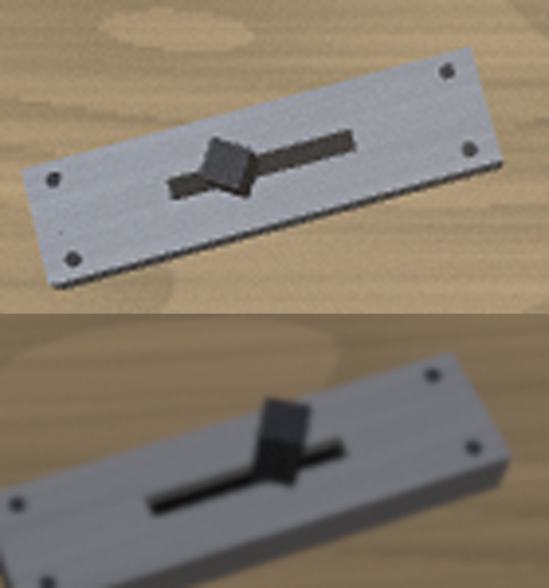

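View pics/e2.png

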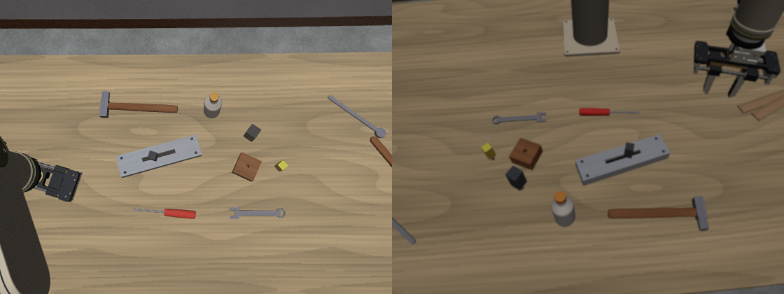

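The pin stands upright in the slot on the left in the top view, and the bystanders are unmoved. Last, I'll triangulate the centre of the head's top.

```bash
python3 - <<'E'
from h import *
u,v=proj("scene",[.582,.067,.05]).astype(int);f=3.92
x,e=tri([("top",(160+231/f-.5,180+158/f-.5)),("scene",(u-70+286/f-.5,v-35+(421-313.6)/f-.5))])
print(x*1000,np.array(e)*1000)
a=np.radians(15.24);ex=np.array([np.cos(a),np.sin(a)]);ey=np.array([-ex[1],ex[0]]);d=x[:2]-[.5858,.0521];print(d@ex*1000,d@ey*1000)
# bystander shift: difference of images outside arm
for n,p0,p1 in(("top","top0","e0t"),("scene","scene0","e0s")):
    A=cv2.imread(f"pics/{p0}.png").astype(int);B=cv2.imread(f"pics/{p1}.png").astype(int)
    boxes={"top":dict(ham=(140,125,260,172),glue=(285,128,322,172),scr=(188,292,285,316),wr=(322,290,412,316)),"scene":dict(ham=(305,278,455,330),glue=(225,270,265,325),scr=(262,150,356,168),wr=(140,156,224,180))}[n]
    for k,(x0,y0,x1,y1) in boxes.items(): print(n,k,np.abs(A-B)[y0:y1,x0:x1].mean().round(2))
E
```

```text
[583.04361832  65.06473758  83.69549565] [1.17165216 1.17165216]
0.7484989241570127 13.233359735217658
top ham 2.39
top glue 2.37
top scr 2.36
top wr 2.33
scene ham 1.31
scene glue 1.38
scene scr 1.36
scene wr 1.38
```

```bash
python3 -c "
from plant import robot;print(robot.close_job())"
```

```text
the job is handed in; nothing more can be done
None
```

The pin is in the bar's blind hole with its head down on the rail, released and upright. I handed the job in at about 14 s; it reports no verdict.

**What I did:** I lifted the pin from its holder and set its tip on the bar near the middle of the slot. I then slid it in the rail's +y direction; the vertical force never read over about 8 N. It dropped in near rail y = +15 to +17 mm, close to the faint circle I had seen in the top view at about +15. I lowered it until the head met the rail, opened the fingers and moved the arm well clear.

**Last checks:**
- **Seating:** before I let go, the tip was at 9.0 mm above the rail's underside with a light press, and home is 9 mm.
- **Bystanders:** before and after pictures differ only by noise around the screwdriver, wrench, hammer and glue bottle.
- **Arm:** it is clear, and the force reading is close to zero.

**Checks that disagreed:**
- **Fingertips:** the real tips sit about 28 mm above the reported tool point. I took heights from the pin's known seating in the holder instead, and they matched when the tip touched the bar.
- **Head height:** triangulating the head's top afterwards gave z = 83.7 mm against 80 mm expected. The corners were blurred and the two views were 1–2 mm apart. A pin still standing on the bar would read about 95 mm.
- **Hole position:** the same measurement put the pin at rail y = 13 mm, while the arm's own reading was about 16.5 mm.

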